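# Load the sample warming plate and set its gate lever to heat

## Task

First guide the red lever back through the zigzag gate, fully home into the load slot (green patch). Then take the spent black-lidded tin off the warming plate and stand it in the white tray, and set each coloured tin that is present in the bay of its own colour, flat on the plate, well centred between the stops and square to them, with the lever still at load. When the plate is loaded, guide the lever through the gate fully home into the heat slot (orange patch), leave everything else on the table where it is, and check that the tins are still centred before you finish.

Things in the scene. Friction and masses are not known exactly. Their poses are not given: they have to be found in the camera images.
- warmer: warming plate, fixed: low steel machine 260 (x) x 208 (y) mm, origin under its centre on the table. Its flat dark top is 70 mm above the table. Steel stop bars 10 mm wide and 10 mm high stand on it around the rim and as a cross in the middle, making four bays (2 by 2), each clear 108 (x) by 82 (y) mm; bay centres at x = +-59, y = +-46 mm. x and y along the bars
- bay_red_mid (a point): the centre of the red bay, on the plate's top face (70 mm above the table). A flat red panel, 104 x 78 mm, fills the floor of that bay; which bay is red changes from start to start. x along the bay's long side (108 mm between stops), y along its short side (82 mm), z up
- tin_red_handle (a point): centre of the rib handle on the lid of a rigid steel tin, a red lid; starts on the table to the left; may be absent. Tin 84 (x) x 58 (y) x 38 mm, about 0.2 kg; rib 50 (x) x 14 (y) mm, rising 34 mm above the lid: pinch it across y from above. This point is over the tin's middle, 55 mm above its base, 17 mm above the lid. x along rib and long side, z up
- bay_green_mid (a point): the centre of the green bay, on the plate's top face (70 mm above the table). A flat green panel, 104 x 78 mm, fills the floor of that bay; which bay is green changes from start to start. x along the bay's long side (108 mm between stops), y along its short side (82 mm), z up
- tin_green_handle (a point): centre of the rib handle on the lid of a rigid steel tin, a green lid; starts on the table to the left; may be absent. Tin 84 (x) x 58 (y) x 38 mm, about 0.2 kg; rib 50 (x) x 14 (y) mm, rising 34 mm above the lid: pinch it across y from above. This point is over the tin's middle, 55 mm above its base, 17 mm above the lid. x along rib and long side, z up
- bay_yellow_mid (a point): the centre of the yellow bay, on the plate's top face (70 mm above the table). A flat yellow panel, 104 x 78 mm, fills the floor of that bay; which bay is yellow changes from start to start. x along the bay's long side (108 mm between stops), y along its short side (82 mm), z up
- tin_yellow_handle (a point): centre of the rib handle on the lid of a rigid steel tin, a yellow lid; starts on the table to the left; may be absent. Tin 84 (x) x 58 (y) x 38 mm, about 0.2 kg; rib 50 (x) x 14 (y) mm, rising 34 mm above the lid: pinch it across y from above. This point is over the tin's middle, 55 mm above its base, 17 mm above the lid. x along rib and long side, z up
- bay_blue_mid (a point): the centre of the blue bay, on the plate's top face (70 mm above the table). A flat blue panel, 104 x 78 mm, fills the floor of that bay; which bay is blue changes from start to start. x along the bay's long side (108 mm between stops), y along its short side (82 mm), z up
- tin_blue_handle (a point): centre of the rib handle on the lid of a rigid steel tin, a blue lid; starts on the table to the left; may be absent. Tin 84 (x) x 58 (y) x 38 mm, about 0.2 kg; rib 50 (x) x 14 (y) mm, rising 34 mm above the lid: pinch it across y from above. This point is over the tin's middle, 55 mm above its base, 17 mm above the lid. x along rib and long side, z up
- tin_spent_handle (a point): centre of the rib handle on the lid of a rigid steel tin, a black lid (spent tin). Tin 84 (x) x 58 (y) x 38 mm, about 0.2 kg; rib 50 (x) x 14 (y) mm, rising 34 mm above the lid: pinch it across y from above. This point is over the tin's middle, 55 mm above its base, 17 mm above the lid. x along rib and long side, z up. Starts in one of the bays
- tray: the white return tray, fixed: open box 150 x 150 mm outside, 28 mm high, walls and floor 5 mm thick; origin under its centre on the table, x and y along its walls
- gate: grey box of the gate lever, fixed, 144 x 144 mm, deck 74 mm above the table; origin under its centre on the table. Three lanes along its x axis, centres 40 mm apart: lane 1 at y = -40 mm (right seen from the robot), lane 2 at 0, lane 3 at +40. Lanes 1 and 2 join only at their far (+x) ends, lanes 2 and 3 only at their near (-x) ends; metal tongues block all else
- lever_head (a point): the centre of the lever's red upright cylindrical head, 26 mm diameter x 36 mm high, 123 mm above the table; it stands on a 12 mm steel stalk, 31 mm of it showing above the deck. The lever stays upright and slides in the gate with about 1.5 N friction on each axis; it stays where it is left. No spring, no detents
- slot_load (a point): where the centre of the lever head is in the load slot: the near (-x) end of lane 1, marked by a green patch on the deck
- slot_heat (a point): where the centre of the lever head is in the heat slot: the far (+x) end of lane 3, marked by an orange patch on the deck
- gate_lever (a joint): lever position along the lanes, the gate box's x axis: 0 = near end, 0.07 m = far end. A crossing between lanes is clear when the lever is within 7 mm of that lane end; in a lane the stalk has about 4 mm of play each side
- gate_shift (a joint): lever position across the lanes, the gate box's y axis: 0 = lane 1, 0.04 = lane 2, 0.08 m = lane 3. The lever starts part-way along lane 3
- shaker: bystander, leave alone: a small white shaker with a steel cap, 38 mm diameter, 85 mm high, between the tins and the warming plate; origin at the underside of it
- squeeze_bottle: bystander, leave alone: a yellow squeeze bottle, 56 mm diameter, 170 mm high, beyond the warming plate; origin at the underside of it
- mixing_bowl: bystander, leave alone: a steel bowl, 100 mm across, 50 mm high, beyond the warming plate; origin at the underside of it
- mug: bystander, leave alone: a white mug, 76 mm across, 85 mm high, near the robot; origin at the underside of it
- spice_jar: bystander, leave alone: an amber jar with a green cap, 54 mm diameter, 90 mm high, near left; origin at the underside of it
- ramekin: bystander, leave alone: a white ramekin, 72 mm across, 40 mm high, to the right of the gate box; origin at the underside of it
There are look-alikes about, which are no part of the job. Leave any pink look-alike of the part that bears tin_red_handle alone.

How it is judged (in metres and radians):
On the way, in this order (a step that is already met when the one before it is completed fails the run):
1. the lever is fully home in the load slot (horizontal distance between lever_head and slot_load below 0.008 m), for 0.2 s.
2. with the lever at load, the spent tin stands in the tray and every coloured tin present is centred in the bay of its colour (horizontal distance between lever_head and slot_load below 0.008 m and x of tin_spent_handle in the frame of tray between -0.05 and 0.05 m and y of tin_spent_handle in the frame of tray between -0.05 and 0.05 m and z of tin_spent_handle in the frame of tray below 0.068 m and angle between tin_spent_handle's own z axis and vertical below 0.1 rad and horizontal distance between tin_red_handle and bay_red_mid below 0.008 m and angle between the x axis of tin_red_handle and the x axis of bay_red_mid, either way round below 0.14 rad and angle between each of tin_red_handle, tin_green_handle, tin_yellow_handle, tin_blue_handle's own z axis and vertical below 0.06 rad and z of tin_red_handle in the frame of bay_red_mid below 0.06 m and horizontal distance between tin_green_handle and bay_green_mid below 0.008 m and angle between the x axis of tin_green_handle and the x axis of bay_green_mid, either way round below 0.14 rad and z of tin_green_handle in the frame of bay_green_mid below 0.06 m and horizontal distance between tin_yellow_handle and bay_yellow_mid below 0.008 m and angle between the x axis of tin_yellow_handle and the x axis of bay_yellow_mid, either way round below 0.14 rad and z of tin_yellow_handle in the frame of bay_yellow_mid below 0.06 m and horizontal distance between tin_blue_handle and bay_blue_mid below 0.008 m and angle between the x axis of tin_blue_handle and the x axis of bay_blue_mid, either way round below 0.14 rad and z of tin_blue_handle in the frame of bay_blue_mid below 0.06 m), for 0.2 s.
3. the lever is fully home in the heat slot (horizontal distance between lever_head and slot_heat below 0.008 m), for 0.2 s.
At the end, for the whole second after the job is handed in: Lever at rest within 8 mm of the heat slot; spent tin level on the tray floor, within 50 mm of its centre along each tray axis; each coloured tin present flat on the plate in the bay of its colour, within 8 mm of the bay centre and 8 degrees of square (horizontal distance between lever_head and slot_heat below 0.008 m and x of tin_spent_handle in the frame of tray between -0.05 and 0.05 m and y of tin_spent_handle in the frame of tray between -0.05 and 0.05 m and z of tin_spent_handle in the frame of tray below 0.068 m and angle between tin_spent_handle's own z axis and vertical below 0.1 rad and horizontal distance between tin_red_handle and bay_red_mid below 0.008 m and angle between the x axis of tin_red_handle and the x axis of bay_red_mid, either way round below 0.14 rad and angle between each of tin_red_handle, tin_green_handle, tin_yellow_handle, tin_blue_handle's own z axis and vertical below 0.06 rad and z of tin_red_handle in the frame of bay_red_mid below 0.06 m and horizontal distance between tin_green_handle and bay_green_mid below 0.008 m and angle between the x axis of tin_green_handle and the x axis of bay_green_mid, either way round below 0.14 rad and z of tin_green_handle in the frame of bay_green_mid below 0.06 m and horizontal distance between tin_yellow_handle and bay_yellow_mid below 0.008 m and angle between the x axis of tin_yellow_handle and the x axis of bay_yellow_mid, either way round below 0.14 rad and z of tin_yellow_handle in the frame of bay_yellow_mid below 0.06 m and horizontal distance between tin_blue_handle and bay_blue_mid below 0.008 m and angle between the x axis of tin_blue_handle and the x axis of bay_blue_mid, either way round below 0.14 rad and z of tin_blue_handle in the frame of bay_blue_mid below 0.06 m and velocity of joint each of gate_lever, gate_shift below 0.01 m/s); the robot touches nothing.
It fails at once if a bystander (shaker, squeeze bottle, bowl, mug, spice jar, ramekin) is moved by more than 5 cm (distance of any of shaker, squeeze_bottle, mixing_bowl, mug, spice_jar, ramekin from where it was at the start of the episode above 0.05 m).
Of tin_red, tin_green, tin_yellow, tin_blue only 3 to 4 are there at a start; the rules pass over those that are not, and their reading is None.
At some moment in a run one of tin_red, tin_green, tin_yellow, tin_blue, tin_spent may be knocked a few centimetres aside while the robot is not near it.
Once in a run the grip may slacken for a moment while it holds something.
It also fails if it takes over 210 s, if anything falls off the work surface, if the arm or the gripper's body presses on something with over 40 N, if the wrist force passes 120 N, or if a joint passes its speed limit or range.

## Robot

A 6-joint arm with a two-finger parallel gripper is mounted at the origin on the work surface. World frame = base frame: x ahead of the robot, y to its left, z up, the work surface at z = 0. Lengths are in m, angles in degrees, forces in N, time in s.
With the tool pointing down it reaches from about 0.375 to 0.9 m from the base axis. Payload 3.1 kg.
Tool frame: the origin (TCP) lies midway between the tips of the shut fingers; the grasp point (between the pads) lies 19 mm behind it; x points along the fingers, z is the direction in which the jaws open and shut, and the axes are right-handed (so a half turn about x gives the same grasp; the last joint's range is limited). The gripper opens to 87 mm and grips with 3 to 60 N. Pads are 19 mm wide; open, the fingers measure 117 mm over their backs; the gripper's body (75 mm by 190 mm) begins 51 mm behind the grasp point.
Start: joints at [60.934, 30.224, 82.088, -0, 67.689, -10.227], TCP at [0.202, 0.592, 0.223] pointing down, gripper open.
Joint ranges: [-176.69, 176.69], [-43.24, 126.21], [12.49, 139.97], [-82, 262], [0, 151.66], [-163.58, 163.58]. Speed limits (degrees/s): [159.86, 159.86, 180, 180, 180, 180].

## Interface

Orientations are given as a 3x3 rotation matrix whose columns are the frame's x, y, z axes.
In Python, from rig import * gives the robot as it stands.
- The arm moves only by the tool play_rows, never from a script. Its argument "rows" is a list that holds one entry, the list of rows, each a list of 7 numbers: the shift along the tool's x, y, z in m, then the turn, a rotation vector about the tool's x, y, z in degrees, then the finger opening in m, from 0 to 0.087. A call has 1 to 12 rows; each row is the pose to reach, as a shift and turn from the pose commanded when the call began, along the tool's axes at that moment; what a row does not reach only later rows make up. A row lasts 1/10 s, in which the tool goes at most 50 mm and 8.59 degrees, less where a joint would pass 70% of its speed; a pose out of reach is approached as far as the arm can. A call with a gripper value outside its range is refused whole. The fingers move at their own pace and stop on an object; the grip force is fixed at half the most. Time passes only in rows, so rows that repeat a pose let the fingers close. It gives the time, the measured TCP pose, the force and the opening at its end, in the units of the state.
- read_state(): the state, without advancing time (a new reading comes with each control period).
- capture(name): name is "scene" or "side" or "wrist"; returns a dict with "pixels" (384x512x3 uint8, red, green, blue), "intrinsics" (3x3 intrinsics, pixels), "rvec" (rotation vector, rad) and "tvec" (3), from world to camera coordinates, as OpenCV has them. Camera axes: x right, y down, z forward; pixel columns grow to the right and rows downward; lengths in m; the calibration is good to about 2 mm. A picture is of the moment at which its call begins. There is no depth.
- hand_in(): hands the job in, once; it reports no verdict.
Trained networks look in the newest picture that a camera, given by its name, has taken for a name from the list of things; names that differ only in an ending like _2 or _b are one class to them, and where a whole thing is asked for, a point or a joint stands for the part that bears it (a point fixed in the world has none). Each returns a list of dicts, best first, with "p" (0 to 1); they miss things now and then, are a little off and sometimes report something else, mostly with a low value. They report only what shows in the picture. A call takes as long as a camera call. They do not tell look-alikes from the thing itself.
- trace(camera, target): "mask" (384x512 bool, what is visible of it) and "at" ([column, row] in pixels, amid what is visible of it).
The state is a dict: "time_s": time; "joint_positions": joint angles; "qvel": joint speeds; "tau": joint torques, N m; "position": TCP position; "tcp_rot": TCP orientation; "force": force on the tool from outside, world axes, zero at the start; "moment": the same for the moment, N m; "opening": opening from 0.0 (shut) to 1.0 (fully open).
Only numpy, scipy, OpenCV 4.12 (cv2) and the standard library are available. Lean on these libraries where they do the work, as an engineer would, in place of code of your own. Each camera call takes 0.05 s, during which the arm holds its last target.

## Working session

There is one attempt and no reset: what is moved stays moved. The work goes in short steps, Python scripts to look and compute and a tool call to move; the robot and the scene stay as the last step left them, time stands still between calls to the robot, and variables do not carry over. Pictures are saved under pics/ and viewed, and the job is handed in when it is done.

Besides the shell and the picture viewer there is one more tool, called after ">>>" as name([rows], argument=value, ...), one row to a line, values as JSON. play_rows: Moves the arm, as the interface text tells. Its arguments: {"type":"object","properties":{"rows":{"type":"array"}},"required":["rows"]}

```bash
mkdir -p pics; ls; cat > h.py <<'E'
from rig import *
import numpy as np, cv2, json
def snap(n,fn):
    c=capture(n); cv2.imwrite('pics/'+fn+'.png',c['pixels'][:,:,::-1]); return c
def ray(c,uv):
    K=np.array(c['intrinsics']);R,_=cv2.Rodrigues(np.array(c['rvec'],float));t=np.array(c['tvec'],float).ravel()
    d=R.T@np.linalg.inv(K)@np.array([uv[0],uv[1],1.]);o=-R.T@t
    return o,d
def atz(c,uv,z):
    o,d=ray(c,uv);return o+d*(z-o[2])/d[2]
def proj(c,P):
    p,_=cv2.projectPoints(np.array(P,float).reshape(-1,3),np.array(c['rvec'],float),np.array(c['tvec'],float),np.array(c['intrinsics'],float),None)
    return p.reshape(-1,2)
E
python3 - <<'E'
from h import *
s=read_state();print(s)
a=snap('scene','s0');b=snap('side','d0');w=snap('wrist','w0')
for c in (a,b,w): print(ray(c,(256,192)))
E
```

```text
pics
{'time_s': 0.0, 'joint_positions': array([ 6.09344654e+01,  3.02793998e+01,  8.21564752e+01, -3.37493989e-03,
        6.76892025e+01, -1.02285386e+01]), 'qvel': array([-0.01195985, -0.04286491,  0.01037136, -0.03717263, -0.08024515,
        0.08017083]), 'tau': array([ 1.96472394e-05, -4.40039492e+01, -1.76595175e+01,  6.32483256e-02,
        5.80889569e-02, -1.73126941e-04]), 'position': array([0.20143494, 0.59087028, 0.2215665 ]), 'tcp_rot': array([[-1.01289682e-03, -9.46448045e-01,  3.22854568e-01],
       [-1.93456709e-03,  3.22855984e-01,  9.46446127e-01],
       [-9.99997616e-01,  3.34068450e-04, -2.15798704e-03]]), 'force': array([ 1.16961166, -0.48766666,  0.05979722]), 'moment': array([-0.02024536,  0.02024441,  0.05995756]), 'opening': 1.001683284447038}
(array([ 1.3658363 , -0.24081363,  1.40666663]), array([-0.52435811,  0.13909905, -0.84010354]))
(array([ 0.05867149, -1.12459387,  0.94119221]), array([ 0.32104362,  0.7482902 , -0.58089628]))
(array([0.12365076, 0.61679637, 0.38222549]), array([ 0.28610792, -0.0848022 , -0.95453899]))
```

View pics/s0.png

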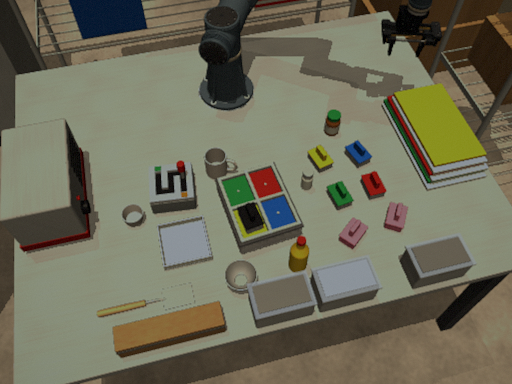

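View pics/d0.png

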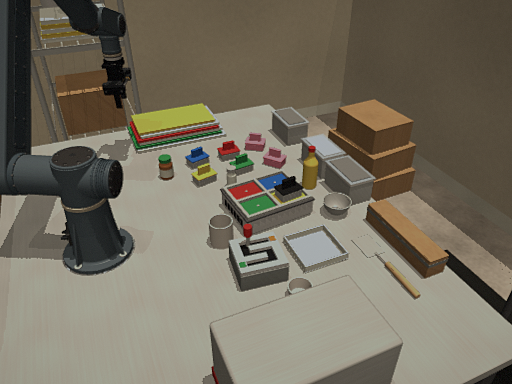

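View pics/w0.png

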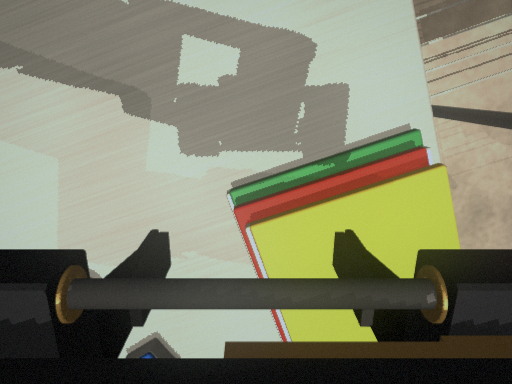

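```bash
python3 - <<'E'
from h import *
for n in ('scene','side'):
    c=capture(n)
    np.savez('pics/'+n+'_0.npz',**c)
    x0,y0,w,h=(120,90,310,190) if n=='scene' else (140,110,240,200)
    im=cv2.resize(c['pixels'][y0:y0+h,x0:x0+w,::-1],None,fx=2.5,fy=2.5,interpolation=cv2.INTER_CUBIC);cv2.imwrite(f'pics/{n}_z.png',im)
    for t in ['tin_red_handle','tin_green_handle','tin_yellow_handle','tin_blue_handle','tin_spent_handle','warmer','tray','gate','lever_head','slot_load','slot_heat','bay_red_mid','shaker','mug','spice_jar','ramekin','squeeze_bottle','mixing_bowl']:
        try:r=trace(n,t)
        except Exception as e: print(t,e);continue
        print(n,t,[(round(q['p'],2),np.round(q['at'],1).tolist(),np.round(atz(c,q['at'],{'tin':.045,'lev':.123}.get(t[:3],.04)),3).tolist(),int(q['mask'].sum())) for q in r[:4]])
E
```

```text
scene tin_red_handle [(0.94, [392.3, 215.3], [0.708, 0.381, 0.045], 501), (0.91, [368.9, 184.3], [0.579, 0.353, 0.045], 507), (0.91, [352.3, 229.1], [0.724, 0.24, 0.045], 462)]
scene tin_green_handle [(0.76, [340.0, 198.4], [0.608, 0.242, 0.045], 486)]
scene tin_yellow_handle [(0.93, [318.8, 156.8], [0.431, 0.229, 0.045], 486), (0.69, [261.8, 181.6], [0.481, 0.014, 0.045], 635)]
scene tin_blue_handle [(0.73, [358.2, 153.6], [0.451, 0.364, 0.045], 441), (0.56, [277.1, 211.2], [0.603, 0.031, 0.045], 721)]
scene tin_spent_handle [(0.91, [249.3, 215.7], [0.597, -0.058, 0.045], 577)]
scene warmer [(0.73, [261.0, 215.3], [0.602, -0.021, 0.04], 2309), (0.51, [183.7, 241.1], [0.632, -0.276, 0.04], 2250)]
scene tray [(0.69, [371.5, 184.0], [0.578, 0.364, 0.04], 525), (0.63, [184.0, 242.8], [0.638, -0.276, 0.04], 2228), (0.28, [331.9, 121.4], [0.287, 0.327, 0.04], 394)]
scene gate [(0.95, [173.4, 189.7], [0.436, -0.276, 0.04], 2134)]
scene lever_head [(0.48, [182.0, 167.2], [0.415, -0.233, 0.123], 119)]
scene slot_load [(0.6, [172.9, 186.7], [0.424, -0.275, 0.04], 2070)]
scene slot_heat [(0.75
[... 1530 characters left out ...]
lot_load [(0.59, [256.1, 260.4], [0.42, -0.281, 0.04], 2671)]
side slot_heat [(0.83, [257.8, 258.0], [0.429, -0.274, 0.04], 2918)]
side bay_red_mid [(0.53, [246.0, 190.8], [0.527, 0.057, 0.04], 323)]
side shaker [(0.58, [231.9, 173.3], [0.521, 0.186, 0.04], 165)]
side mug [(0.76, [220.3, 230.2], [0.369, -0.111, 0.04], 748)]
side spice_jar [(0.76, [165.3, 168.0], [0.297, 0.324, 0.04], 293)]
side ramekin [(0.8, [298.0, 283.8], [0.49, -0.411, 0.04], 316), (0.39, [309.1, 173.0], [0.793, 0.07, 0.04], 545)]
side squeeze_bottle [(0.56, [306.6, 172.1], [0.787, 0.08, 0.04], 549), (0.42, [256.7, 260.9], [0.421, -0.284, 0.04], 2808)]
side mixing_bowl [(0.74, [336.6, 209.7], [0.767, -0.168, 0.04], 504)]
```

View pics/scene_z.png

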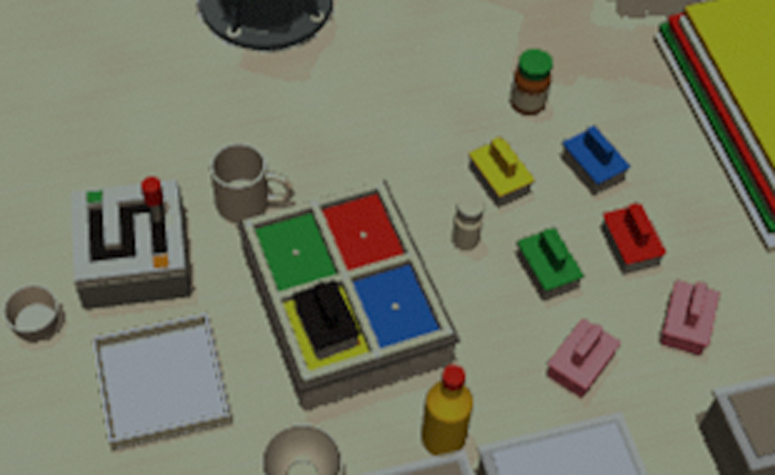

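View pics/side_z.png

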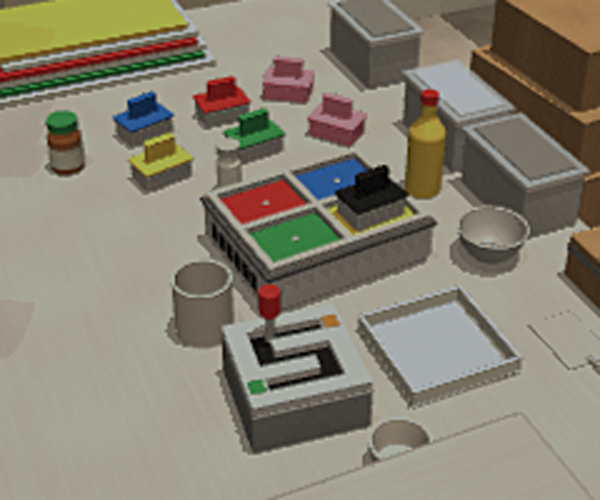

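```bash
cat >> h.py <<'E'
from scipy.spatial.transform import Rotation as Ro
def Rt(yaw):
    a=np.radians(yaw); x=np.array([0,0,-1.]); z=np.array([np.cos(a),np.sin(a),0]); return np.c_[x,np.cross(z,x),z]
def go(p,yaw,s=None):
    s=s or read_state(); R=np.array(s['tcp_rot']); d=R.T@(np.array(p)-s['position'])
    rv=Ro.from_matrix(R.T@Rt(yaw)).as_rotvec(degrees=True)
    print('shift',np.round(d,4).tolist(),'rot',np.round(rv,2).tolist(),'n',np.ceil(max(np.linalg.norm(d)/.05,np.linalg.norm(rv)/8.59)))
def st():
    s=read_state();R=s['tcp_rot'];print('t',round(s['time_s'],2),'p',np.round(s['position'],4).tolist(),'yaw',round(np.degrees(np.arctan2(R[1,2],R[0,2])),2),'down',np.round(R[:,0],4).tolist(),'F',np.round(s['force'],1).tolist(),'op',round(s['opening']*87,1),'j',np.round(s['joint_positions'],1).tolist());return s
E
python3 - <<'E'
from h import *
s=st(); go([.48,.22,.33],90); go([.48,-.03,.33],90)
w=capture('wrist'); print(proj(w,[s['position']]))
E
```

```text
t 2.05 p [0.2018, 0.5915, 0.2225] yaw 71.16 down [-0.0, -0.0, -1.0] F [0.1, 0.6, -0.2] op 86.9 j [60.9, 30.2, 82.1, 0.0, 67.7, -10.2]
shift [-0.1075, -0.3833, -0.2618] rot [-18.84, -0.0, -0.0] n 10.0
shift [-0.1074, -0.464, -0.4984] rot [-18.84, -0.0, -0.0] n 14.0
[[253.08215181 249.72383561]]
```

>>> play_rows([
  [[-0.1075,-0.05,-0.03,0,0,0,0.087],[-0.1075,-0.3833,-0.2618,-18.84,0,0,0.087],[-0.1075,-0.3833,-0.2618,-18.84,0,0,0.087],[-0.1075,-0.3833,-0.2618,-18.84,0,0,0.087],[-0.1075,-0.3833,-0.2618,-18.84,0,0,0.087],[-0.1075,-0.3833,-0.2618,-18.84,0,0,0.087],[-0.1075,-0.3833,-0.2618,-18.84,0,0,0.087],[-0.1075,-0.3833,-0.2618,-18.84,0,0,0.087],[-0.1075,-0.3833,-0.2618,-18.84,0,0,0.087],[-0.1075,-0.3833,-0.2618,-18.84,0,0,0.087],[-0.1075,-0.3833,-0.2618,-18.84,0,0,0.087],[-0.1075,-0.3833,-0.2618,-18.84,0,0,0.087]],
])

```text
time_s: 3.3
position: [0.4804, 0.2191, 0.33]
tcp_rot: [[-0.0, -1.0, 0.003], [0.001, 0.003, 1.0], [-1.0, 0.0, 0.001]]
force: [-0.5, 0.9, 0.5]
opening: 0.997
```

```bash
python3 - <<'E'
from h import *
s=st(); snap('wrist','w1'); go([.52,-.03,.36],90);go([.40,-.25,.33],90)
E
```

```text
t 3.3 p [0.4804, 0.2191, 0.33] yaw 89.83 down [-0.0004, 0.0006, -1.0] F [-0.5, 0.9, 0.5] op 86.7 j [12.4, 16.1, 87.6, 0.0, 76.3, -77.5]
shift [-0.0304, -0.0407, -0.2499] rot [-0.05, 0.03, -0.07] n 6.0
shift [-0.0003, 0.079, -0.4701] rot [-0.05, 0.03, -0.07] n 10.0
```

View pics/w1.png

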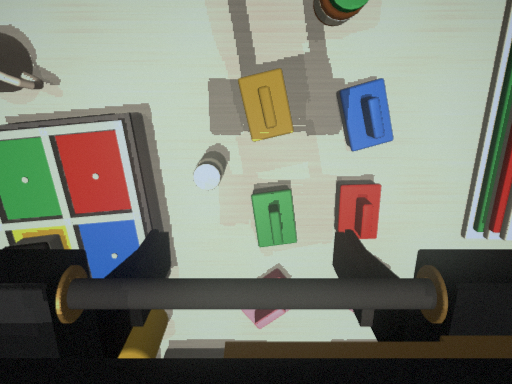

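>>> play_rows([
  [[-0.03,-0.02,-0.25,0,0,0,0.087],[-0.03,-0.02,-0.25,0,0,0,0.087],[-0.03,-0.02,-0.25,0,0,0,0.087],[-0.03,-0.02,-0.25,0,0,0,0.087],[-0.03,-0.02,-0.25,0,0,0,0.087],[-0.03,-0.02,-0.25,0,0,0,0.087],[-0.03,-0.02,-0.25,0,0,0,0.087],[-0.03,-0.02,-0.25,0,0,0,0.087]],
])

```text
time_s: 4.15
position: [0.4993, -0.0278, 0.3596]
tcp_rot: [[-0.001, -1.0, -0.002], [0.001, -0.002, 1.0], [-1.0, 0.001, 0.001]]
force: [0.3, -0.1, -0.8]
opening: 1.001
```

```bash
python3 - <<'E'
from h import *
s=st(); c=snap('wrist','w2'); np.savez('pics/w2.npz',**c); go([.43,-.25,.30],90)
E
```

```text
t 4.15 p [0.4993, -0.0278, 0.3596] yaw 90.14 down [-0.0013, 0.0013, -1.0] F [0.3, -0.1, -0.8] op 87.1 j [-16.0, 12.2, 88.4, 0.1, 79.5, -106.2]
shift [0.0595, 0.07, -0.2222] rot [0.18, 0.06, -0.07] n 5.0
```

View pics/w2.png

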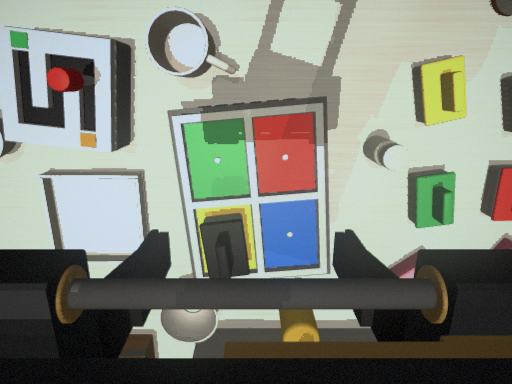

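>>> play_rows([
  [[0.04,0.02,-0.235,0,0,0,0.05],[0.04,0.02,-0.235,0,0,0,0.05],[0.04,0.02,-0.235,0,0,0,0.05],[0.04,0.02,-0.235,0,0,0,0.05],[0.04,0.02,-0.235,0,0,0,0.05],[0.04,0.02,-0.235,0,0,0,0.05],[0.04,0.02,-0.235,0,0,0,0.05]],
])

```text
time_s: 4.9
position: [0.4802, -0.2636, 0.3194]
tcp_rot: [[-0.001, -1.0, -0.001], [0.002, -0.001, 1.0], [-1.0, 0.001, 0.002]]
force: [-0.1, 1.0, -0.4]
opening: 0.584
```

```bash
python3 - <<'E'
from h import *
s=st(); c=snap('wrist','w3'); np.savez('pics/w3.npz',**c)
print([(q['p'],q['at'],atz(c,q['at'],.123)) for q in trace('wrist','lever_head')])
E
```

```text
t 4.9 p [0.4802, -0.2636, 0.3194] yaw 90.04 down [-0.0011, 0.0021, -1.0] F [-0.1, 1.0, -0.4] op 50.8 j [-40.5, 18.4, 85.9, 0.1, 75.8, -130.5]
[(0.72, [139.5, 157.3], array([ 0.47032555, -0.38418191,  0.123     ])), (0.63, [281.9, 99.6], array([ 0.41032494, -0.23296113,  0.123     ]))]
```

View pics/w3.png

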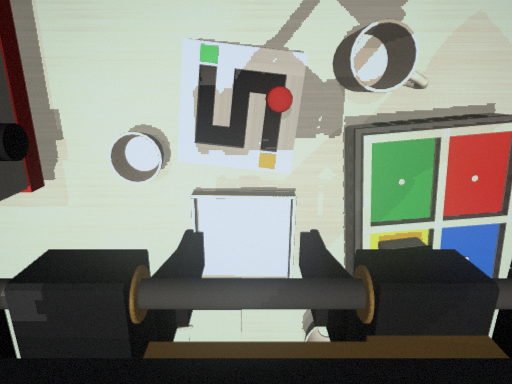

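```bash
python3 - <<'E'
from h import *
c=dict(np.load('pics/w3.npz'))
im=c['pixels'][25:195,160:330,::-1]; cv2.imwrite('pics/z3.png',cv2.resize(im,None,fx=3.5,fy=3.5,interpolation=cv2.INTER_CUBIC))
im=c['pixels'][180:300,170:320,::-1]; cv2.imwrite('pics/z3b.png',cv2.resize(im,None,fx=4,fy=4,interpolation=cv2.INTER_CUBIC))
E
```

```text
(no output)
```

View pics/z3.png

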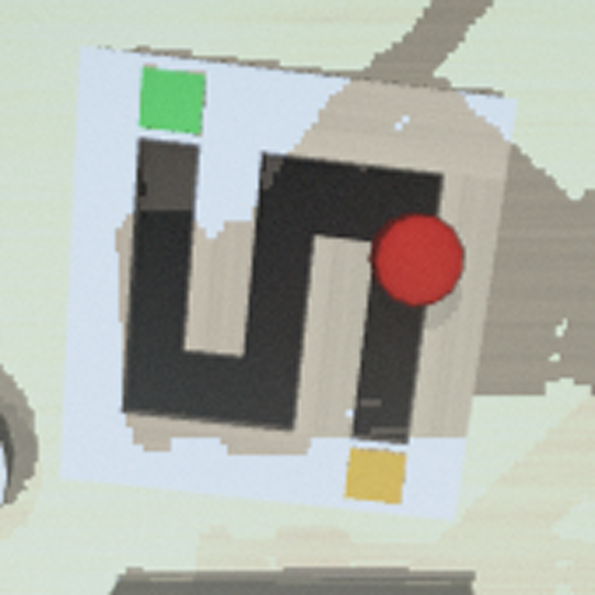

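View pics/z3b.png

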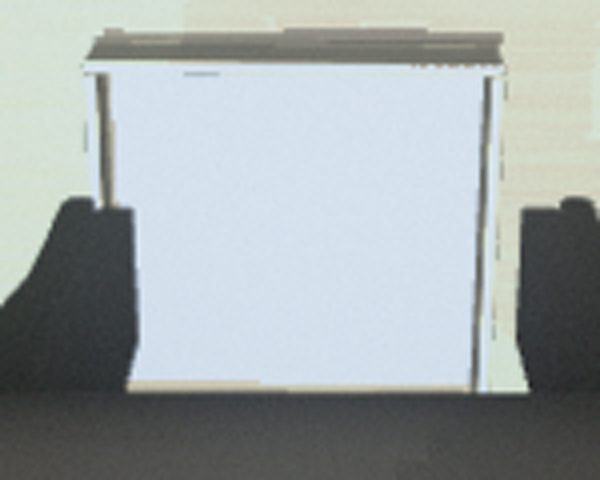

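```bash
python3 - <<'E'
from h import *
c=dict(np.load('pics/w3.npz'))
z=lambda x,y:(160+(x+.5)/3.5-.5,25+(y+.5)/3.5-.5)
P=[atz(c,z(*q),.074) for q in [(80,47),(517,95),(457,518),(62,478)]]
print(np.round(P,4)); P=np.array(P)
M=np.array([[-72,-72],[-72,72],[72,72],[72,-72]])/1000.
# fit 2D rigid
def fit(M,P):
    m=M.mean(0);p=P.mean(0);H=(M-m).T@(P-p);U,S,V=np.linalg.svd(H);R=V.T@np.diag([1,np.linalg.det(V.T@U.T)])@U.T
    return R,p-R@m
R,t=fit(M,P[:,:2]);print('gate',t,np.degrees(np.arctan2(R[1,0],R[0,0])),'res',np.round(P[:,:2]-(M@R.T+t),4).tolist())
for q in [(138,138),(198,146),(122,411),(293,431),(408,443),(353,438),(443,175),(263,153)]:
    print(q,np.round(R.T@(atz(c,z(*q),.074)[:2]-t),4))
for q in [(172,101),(376,476)]: print('patch',np.round(R.T@(atz(c,z(*q),.074)[:2]-t),4))
hd=atz(c,z(418,260),.141);print('head',hd,R.T@(hd[:2]-t))
for n,l in (('load',(-.035,-.04)),('heat',(.035,.04)),('near3',(-.035,.04)),('near2',(-.035,0)),('far2',(.035,0)),('far1',(.035,-.04))): print(n,np.round(R@np.array(l)+t,4))
E
```

```text
[[ 0.3466 -0.3402  0.074 ]
 [ 0.3604 -0.2016  0.074 ]
 [ 0.4994 -0.2158  0.074 ]
 [ 0.4851 -0.3547  0.074 ]]
gate [ 0.42285984 -0.27806068] -5.84449804413617 res [[0.0027, 0.0022], [0.0019, -0.0025], [-0.0025, -0.002], [-0.0021, 0.0024]]
(138, 138) [-0.0446 -0.0498]
(198, 146) [-0.0441 -0.0304]
(122, 411) [ 0.044  -0.0502]
(293, 431) [0.0449 0.009 ]
(408, 443) [0.0449 0.0491]
(353, 438) [0.0452 0.0299]
(443, 175) [-0.0435  0.0494]
(263, 153) [-0.0442 -0.0094]
patch [-0.0567 -0.0397]
patch [0.0577 0.0394]
head [ 0.40908073 -0.2373323   0.141     ] [-0.01785482  0.03911356]
load [ 0.384  -0.3143]
heat [ 0.4618 -0.2418]
near3 [ 0.3921 -0.2347]
near2 [ 0.388  -0.2745]
far2 [ 0.4577 -0.2816]
far1 [ 0.4536 -0.3214]
```

```bash
python3 - <<'E'
from h import *
go([.409,-.2373,.18],84.2); go([.409,-.2373,.106],84.2)
E
```

```text
shift [0.1401, 0.0713, 0.0254] rot [5.96, 0.06, -0.02] n 4.0
shift [0.2141, 0.0713, 0.0254] rot [5.96, 0.06, -0.02] n 5.0
```

>>> play_rows([
  [[0.1,0.0713,0.0254,5.96,0,0,0.055],[0.1,0.0713,0.0254,5.96,0,0,0.055],[0.12,0.0713,0.0254,5.96,0,0,0.055],[0.14,0.0713,0.0254,5.96,0,0,0.055],[0.165,0.0713,0.0254,5.96,0,0,0.055],[0.19,0.0713,0.0254,5.96,0,0,0.055],[0.214,0.0713,0.0254,5.96,0,0,0.055],[0.214,0.0713,0.0254,5.96,0,0,0.055],[0.214,0.0713,0.0254,5.96,0,0,0.04],[0.214,0.0713,0.0254,5.96,0,0,0.03]],
])

```text
time_s: 6.0
position: [0.4098, -0.2396, 0.1074]
tcp_rot: [[0.002, -0.995, 0.102], [-0.002, 0.102, 0.995], [-1.0, -0.002, -0.002]]
force: [0.4, -0.9, 0.8]
opening: 0.521
```

```bash
python3 - <<'E'
from h import *
s=st(); c=snap('wrist','w4')
E
```

```text
t 6.0 p [0.4098, -0.2396, 0.1074] yaw 84.12 down [0.002, -0.0019, -1.0] F [0.4, -0.9, 0.8] op 45.3 j [-43.8, 29.8, 109.6, 0.0, 40.5, -128.0]
```

View pics/w4.png

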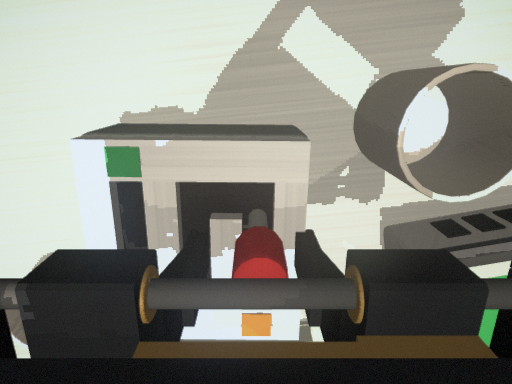

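>>> play_rows([
  [[0,0,0,0,0,0,0.02],[0,0,0,0,0,0,0.02],[0,0,0,0,0,0,0.02],[0,0,0,0,0,0,0.02],[0,0,0,0,0,0,0.02]],
])

```text
time_s: 6.55
position: [0.4091, -0.2399, 0.1068]
tcp_rot: [[0.001, -0.995, 0.104], [-0.001, 0.104, 0.995], [-1.0, -0.001, -0.001]]
force: [1.0, 2.4, 7.3]
opening: 0.289
```

```bash
python3 - <<'E'
from h import *
s=st()
a=np.radians(-5.84);R=np.array([[np.cos(a),-np.sin(a)],[np.sin(a),np.cos(a)]]);t=np.array([.42286,-.27806])
print('gate frame',R.T@(s['position'][:2]-t))
for l in [(-.035,.04),(-.035,0),(.035,0),(.035,-.04),(-.035,-.04)]:
    p=R@np.array(l)+t; go([*p,.107],84.16,s)
E
```

```text
t 6.55 p [0.4091, -0.2399, 0.1068] yaw 84.02 down [0.0012, -0.0007, -1.0] F [1.0, 2.4, 7.3] op 25.1 j [-43.9, 29.9, 109.6, 0.0, 40.5, -128.0]
gate frame [-0.01755003  0.03655415]
shift [-0.0002, 0.0175, 0.0034] rot [-0.14, -0.04, 0.07] n 1.0
shift [-0.0002, 0.0174, -0.0366] rot [-0.14, -0.04, 0.07] n 1.0
shift [-0.0001, -0.0526, -0.0364] rot [-0.14, -0.04, 0.07] n 2.0
shift [-0.0001, -0.0527, -0.0764] rot [-0.14, -0.04, 0.07] n 2.0
shift [-0.0002, 0.0173, -0.0766] rot [-0.14, -0.04, 0.07] n 2.0
```

>>> play_rows([
  [[0,0.008,0.001,0,0,0,0.02],[0,0.016,0.001,0,0,0,0.02],[0,0.0175,0.001,0,0,0,0.02],[0,0.0175,0.001,0,0,0,0.02],[0,0.0175,-0.008,0,0,0,0.02],[0,0.0175,-0.018,0,0,0,0.02],[0,0.0175,-0.028,0,0,0,0.02],[0,0.0175,-0.037,0,0,0,0.02],[0,0.0175,-0.037,0,0,0,0.02],[0,0.0175,-0.037,0,0,0,0.02]],
])

```text
time_s: 7.55
position: [0.3882, -0.2766, 0.1068]
tcp_rot: [[0.002, -0.995, 0.104], [-0.004, 0.104, 0.995], [-1.0, -0.002, -0.003]]
force: [0.9, -0.7, 6.1]
opening: 0.291
```

```bash
cat >> h.py <<'E'
GR=Ro.from_euler('z',-5.84,degrees=True).as_matrix()[:2,:2];Gt=np.array([.42286,-.27806])
def gl(s): print('gate frame',np.round(GR.T@(s['position'][:2]-Gt),4))
E
python3 - <<'E'
from h import *
s=st();gl(s)
for l in [(-.035,0),(.035,0),(.035,-.04),(-.035,-.04)]:
    p=GR@np.array(l)+Gt; go([*p,.107],84.16,s)
E
```

```text
t 7.55 p [0.3882, -0.2766, 0.1068] yaw 84.03 down [0.0021, -0.0036, -1.0] F [0.9, -0.7, 6.1] op 25.3 j [-48.9, 30.0, 109.4, -0.1, 40.4, -132.9]
gate frame [-0.0346 -0.0021]
shift [-0.0002, 0.0004, 0.0021] rot [-0.13, -0.19, 0.14] n 1.0
shift [-0.0001, -0.0696, 0.0022] rot [-0.13, -0.19, 0.14] n 2.0
shift [0.0001, -0.0697, -0.0378] rot [-0.13, -0.19, 0.14] n 2.0
shift [-0.0001, 0.0003, -0.0379] rot [-0.13, -0.19, 0.14] n 1.0
```

>>> play_rows([
  [[0,-0.01,0.002,0,0,0,0.02],[0,-0.022,0.002,0,0,0,0.02],[0,-0.034,0.002,0,0,0,0.02],[0,-0.046,0.002,0,0,0,0.02],[0,-0.058,0.002,0,0,0,0.02],[0,-0.07,0.002,0,0,0,0.02],[0,-0.07,0.002,0,0,0,0.02],[0,-0.07,-0.008,0,0,0,0.02],[0,-0.07,-0.018,0,0,0,0.02],[0,-0.07,-0.028,0,0,0,0.02],[0,-0.07,-0.0375,0,0,0,0.02],[0,-0.07,-0.0375,0,0,0,0.02]],
])

```text
time_s: 8.75
position: [0.453, -0.3209, 0.1066]
tcp_rot: [[0.0, -0.995, 0.104], [-0.002, 0.104, 0.995], [-1.0, -0.0, -0.002]]
force: [0.0, -1.9, 6.3]
opening: 0.286
```

```bash
python3 - <<'E'
from h import *
s=st();gl(s)
for l in [(.035,-.04),(-.035,-.04)]:
    p=GR@np.array(l)+Gt; go([*p,.107],84.16,s)
E
```

```text
t 8.75 p [0.453, -0.3209, 0.1066] yaw 84.02 down [0.0002, -0.002, -1.0] F [0.0, -1.9, 6.3] op 24.9 j [-46.8, 34.2, 98.1, -0.1, 47.6, -130.8]
gate frame [ 0.0343 -0.0396]
shift [-0.0004, -0.0007, -0.0004] rot [-0.14, -0.11, 0.02] n 1.0
shift [-0.0004, 0.0693, -0.0006] rot [-0.14, -0.11, 0.02] n 2.0
```

Then slide home, overshoot by ~1.5 mm, release and back up.

>>> play_rows([
  [[0,0.012,-0.0005,0,0,0,0.02],[0,0.024,-0.0005,0,0,0,0.02],[0,0.036,-0.0005,0,0,0,0.02],[0,0.048,-0.0005,0,0,0,0.02],[0,0.06,-0.0005,0,0,0,0.02],[0,0.07,-0.0005,0,0,0,0.02],[0,0.0708,-0.0005,0,0,0,0.02],[0,0.0708,-0.0005,0,0,0,0.02]],
])

```text
time_s: 9.55
position: [0.3838, -0.3135, 0.1068]
tcp_rot: [[0.003, -0.994, 0.105], [-0.003, 0.105, 0.994], [-1.0, -0.004, -0.002]]
force: [4.6, 0.8, 5.4]
opening: 0.287
```

```bash
python3 - <<'E'
from h import *
s=st();gl(s)
E
```

```text
t 9.55 p [0.3838, -0.3135, 0.1068] yaw 83.97 down [0.0034, -0.0027, -1.0] F [4.6, 0.8, 5.4] op 24.9 j [-52.2, 30.9, 106.7, 0.1, 42.1, -136.3]
gate frame [-0.0352 -0.0393]
```

>>> play_rows([
  [[0,0.0,0,0,0,0,0.055],[0,0.0,0,0,0,0,0.055],[0,0.0,0,0,0,0,0.055],[-0.02,0.0,0,0,0,0,0.055],[-0.06,0,0,0,0,0,0.055],[-0.11,0,0,0,0,0,0.055],[-0.16,-0.04,0,0,0,0,0.055],[-0.21,-0.09,0,0,0,0,0.055],[-0.21,-0.1,0,0,0,0,0.055]],
])

```text
time_s: 10.45
position: [0.483, -0.3231, 0.3189]
tcp_rot: [[0.001, -0.995, 0.104], [-0.002, 0.104, 0.995], [-1.0, -0.002, -0.002]]
force: [1.1, -0.7, -0.8]
opening: 0.635
```

```bash
python3 - <<'E'
from h import *
s=st(); c=snap('wrist','w5'); np.savez('pics/w5.npz',**c)
print([(q['p'],q['at']) for q in trace('wrist','lever_head')])
for z in (.105,.141): print(proj(c,[[.384,-.3143,z]]))
E
```

```text
t 10.45 p [0.483, -0.3231, 0.3189] yaw 84.01 down [0.0013, -0.0023, -1.0] F [1.1, -0.7, -0.8] op 55.2 j [-44.8, 21.2, 81.6, -0.0, 77.1, -128.8]
[(0.88, [253.3, 68.1])]
[[251.21445789  68.99958902]]
[[251.1111458   67.16595256]]
```

View pics/w5.png

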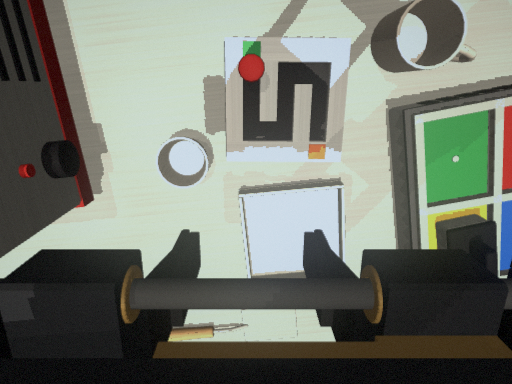

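```bash
python3 - <<'E'
from h import *
go([.57,-.05,.36],88)
E
```

```text
shift [-0.0413, -0.0552, 0.2815] rot [-3.82, -0.38, 0.49] n 6.0
```

>>> play_rows([
  [[-0.041,-0.055,0.2815,-3.8,0,0,0.055],[-0.041,-0.055,0.2815,-3.8,0,0,0.055],[-0.041,-0.055,0.2815,-3.8,0,0,0.055],[-0.041,-0.055,0.2815,-3.8,0,0,0.055],[-0.041,-0.055,0.2815,-3.8,0,0,0.055],[-0.041,-0.055,0.2815,-3.8,0,0,0.055],[-0.041,-0.055,0.2815,-3.8,0,0,0.055],[-0.041,-0.055,0.2815,-3.8,0,0,0.055]],
])

```text
time_s: 11.35
position: [0.5648, -0.0479, 0.3556]
tcp_rot: [[-0.004, -0.999, 0.036], [-0.0, 0.036, 0.999], [-1.0, 0.004, -0.0]]
force: [0.1, -0.4, -0.1]
opening: 0.63
```

```bash
python3 - <<'E'
from h import *
s=st(); c=snap('wrist','w6'); np.savez('pics/w6.npz',**c)
cv2.imwrite('pics/z6.png',cv2.resize(c['pixels'][20:280,140:370,::-1],None,fx=2.3,fy=2.3,interpolation=cv2.INTER_CUBIC))
E
```

```text
t 11.35 p [0.5648, -0.0479, 0.3556] yaw 87.95 down [-0.0037, -0.0003, -1.0] F [0.1, -0.4, -0.1] op 54.8 j [-16.1, 18.5, 80.0, -0.1, 81.7, -104.0]
```

View pics/z6.png

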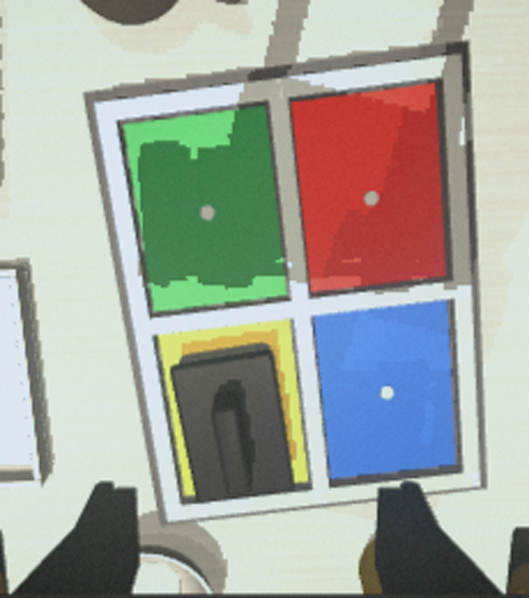

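View pics/w6.png

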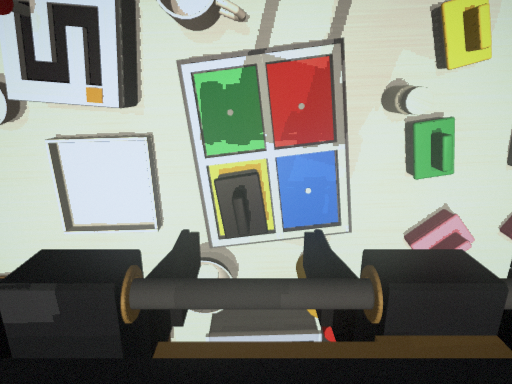

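```bash
cat >> h.py <<'E'
def fit2(M,P):
    M=np.array(M,float);P=np.array(P,float)[:,:2]
    m=M.mean(0);p=P.mean(0);H=(M-m).T@(P-p);U,S,V=np.linalg.svd(H);R=V.T@np.diag([1,np.linalg.det(V.T@U.T)])@U.T
    t=p-R@m; return R,t,np.degrees(np.arctan2(R[1,0],R[0,0])),np.round(P-(M@R.T+t),4).tolist()
E
python3 - <<'E'
from h import *
c=dict(np.load('pics/w6.npz'))
z=lambda x,y:(140+(x+.5)/2.3-.5,20+(y+.5)/2.3-.5)
dots=[atz(c,z(*q),.07) for q in [(207.5,212.5),(371,198),(387,393)]]
cor=[atz(c,z(*q),.08) for q in [(88,95),(468,42),(486,487),(168,521)]]
print(np.round(dots,4),np.round(cor,4))
# world: image up=-x, left=-y
for nm,M,P in (('dots',[[-.059,-.046],[-.059,.046],[.059,.046]],dots),('cor',[[-.13,-.104],[-.13,.104],[.13,.104],[.13,-.104]],cor)):
    R,t,a,r=fit2(M,P);print(nm,t,a,r)
    print('yellow',R@[.059,-.046]+t)
c2=dict(np.load('pics/w2.npz'))
d2=[atz(c2,q,.07) for q in [(217,160),(285,157),(290,235)]]
R,t,a,r=fit2([[-.059,-.046],[-.059,.046],[.059,.046]],d2);print('w2',t,a,r)
E
```

```text
[[ 0.5119 -0.0748  0.07  ]
 [ 0.5072  0.0169  0.07  ]
 [ 0.6215  0.0275  0.07  ]] [[ 0.4489 -0.1337  0.08  ]
 [ 0.4302  0.0649  0.08  ]
 [ 0.6805  0.0871  0.08  ]
 [ 0.6966 -0.1086  0.08  ]]
dots [ 0.56773509 -0.02379458] 4.730309405873549 [[-0.0008, -0.0003], [0.0021, -0.0003], [-0.0013, 0.0005]]
yellow [ 0.63032756 -0.06477242]
cor [ 0.56406098 -0.02257657] 5.273908619044373 [[0.0047, 0.0044], [0.0052, -0.0042], [-0.0034, -0.0059], [-0.0065, 0.0056]]
yellow [ 0.6270394  -0.06295873]
w2 [ 0.56824212 -0.02347512] 4.73718298305493 [[-0.0013, -0.0008], [0.0019, -0.0003], [-0.0005, 0.001]]
```

```bash
python3 - <<'E'
from h import *
W=lambda l,t=np.array([.5675,-.0236]),a=4.8:Ro.from_euler('z',a,degrees=True).as_matrix()[:2,:2]@np.array(l)+t
rows=[]
for n in ('scene','side','w2','w6'):
    c=dict(np.load(f'pics/{n}_0.npz' if n[0]=='s' else f'pics/{n}.npz'))
    G=c['pixels'].astype(float)
    out=[]
    for l in [(-.059,-.046),(-.059,.046),(.059,.046)]:
        u=proj(c,[[*W(l),.07]])[0]; u0=u.copy()
        r=5 if n[0]=='s' else 8
        x0,y0=np.round(u).astype(int); P=G[y0-r:y0+r+1,x0-r:x0+r+1]
        bg=np.median(P.reshape(-1,3),0); d=np.abs(P-bg).sum(2); 
        m=P.min(2)-bg.min(); m=np.clip(m-0.35*m.max(),0,None)
        yy,xx=np.mgrid[y0-r:y0+r+1,x0-r:x0+r+1]
        u=np.array([(m*xx).sum(),(m*yy).sum()])/m.sum()
        out.append(atz(c,u,.07))
    R,t,a,res=fit2([[-.059,-.046],[-.059,.046],[.059,.046]],out);print(n,np.round(out,4)[:,:2].tolist(),np.round(t,4),round(a,2),res)
E
```

```text
scene [[0.5112, -0.0745], [0.5068, 0.0165], [0.6205, 0.0275]] [ 0.567  -0.0238] 4.77 [[-0.0009, 0.0001], [0.0024, -0.0006], [-0.0015, 0.0006]]
side [[0.5164, -0.0758], [0.5084, 0.0005], [0.626, 0.0298]] [ 0.572  -0.0274] 8.55 [[-0.0041, 0.0059], [0.0016, -0.0088], [0.0025, 0.0029]]
w2 [[0.5119, -0.0749], [0.5071, 0.017], [0.621, 0.0272]] [ 0.5675 -0.0239] 4.71 [[-0.0007, -0.0003], [0.0022, -0.0001], [-0.0015, 0.0004]]
w6 [[0.5118, -0.075], [0.5071, 0.0168], [0.6209, 0.0272]] [ 0.5675 -0.024 ] 4.76 [[-0.0007, -0.0003], [0.0023, -0.0002], [-0.0015, 0.0005]]
```

```bash
python3 - <<'E'
from h import *
c=dict(np.load('pics/w6.npz'));print(ray(c,(256,192))[0])
z=lambda x,y:(140+(x+.5)/2.3-.5,20+(y+.5)/2.3-.5)
Q=dict(green=[(120,123),(268,102),(290,298),(153,313)],red=[(291,99),(440,80),(452,280),(310,295)],blue=[(313,318),(452,300),(462,468),(330,486)])
B=dict(green=(-.059,-.046),red=(-.059,.046),blue=(.059,.046))
MM=[];PP=[]
for k,q in Q.items():
    P=np.array([atz(c,z(*p),.07) for p in q])[:,:2]; M=np.array([[-.052,-.039],[-.052,.039],[.052,.039],[.052,-.039]])+B[k]
    R,t,a,r=fit2(M,P);print(k,'centre',np.round(P.mean(0),4),a,r);MM+=M.tolist();PP+=P.tolist()
R,t,a,r=fit2(MM,PP);print(t,a);
O=[atz(c,z(*q),.08) for q in [(88,95),(468,42),(486,487),(168,521)]]
print(fit2([[-.123,-.097],[-.123,.097],[.123,.097],[.123,-.097]],O)[1:])
# overlay
im=c['pixels'][:,:,::-1].copy();im=cv2.resize(im,None,fx=3,fy=3,interpolation=cv2.INTER_CUBIC)
def poly(L,zz,col):
    p=proj(c,[[*(R@np.array(l)+t),zz] for l in L]); cv2.polylines(im,[np.round((p+.5)*3-.5).astype(int)],True,col,1)
for bx in (-.059,.059):
    for by in (-.046,.046):
        for zz,col in ((.07,(255,255,0)),(.08,(255,0,255))):
            poly([(bx-.054,by-.041),(bx-.054,by+.041),(bx+.054,by+.041),(bx+.054,by-.041)],zz,col)
cv2.imwrite('pics/o6.png',im[90:760,510:1080])
E
```

```text
[ 0.48306121 -0.04582689  0.51642755]
green centre [ 0.5119 -0.0745] 5.16247154717624 [[-0.0008, -0.0017], [-0.0016, 0.0013], [0.0017, 0.0014], [0.0007, -0.0009]]
red centre [0.5041 0.0182] 4.88289715366885 [[-0.0017, -0.0015], [-0.0018, 0.0007], [0.0021, 0.0024], [0.0013, -0.0017]]
blue centre [0.6233 0.0288] 5.506999254269477 [[-0.0012, -0.0014], [-0.0015, 0.0017], [0.0004, 0.002], [0.0022, -0.0022]]
[ 0.56737451 -0.02270638] 5.060802398871016
(array([ 0.56406098, -0.02257657]), np.float64(5.275263703465217), [[-0.0016, -0.0032], [-0.0024, 0.0022], [0.0029, 0.0018], [0.0011, -0.0007]])
```

View pics/o6.png

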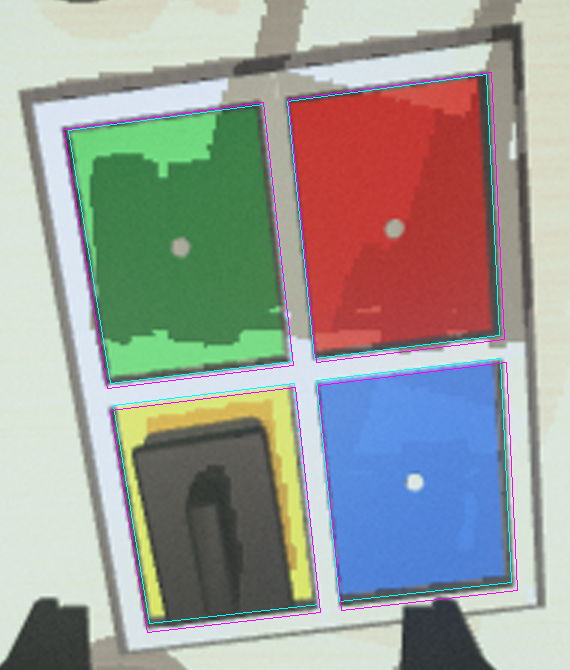

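```bash
cat >> h.py <<'E'
WR=Ro.from_euler('z',5.1,degrees=True).as_matrix()[:2,:2];Wt=np.array([.5668,-.0229])
BAY={k:WR@np.array(v)+Wt for k,v in dict(green=(-.059,-.046),red=(-.059,.046),blue=(.059,.046),yellow=(.059,-.046)).items()}
E
python3 - <<'E'
from h import *
print(BAY);go([.67,-.07,.30],95)
E
```

```text
{'green': array([ 0.51212271, -0.07396265]), 'red': array([0.50394444, 0.01767313]), 'blue': array([0.62147729, 0.02816265]), 'yellow': array([ 0.62965556, -0.06347313])}
shift [0.0553, -0.1061, -0.0171] rot [-7.15, -0.01, -0.2] n 3.0
```

>>> play_rows([
  [[0.055,-0.106,-0.017,-7.1,0,0,0.05],[0.055,-0.106,-0.017,-7.1,0,0,0.05],[0.055,-0.106,-0.017,-7.1,0,0,0.05],[0.055,-0.106,-0.017,-7.1,0,0,0.05]],
])

```text
time_s: 11.8
position: [0.6713, -0.0724, 0.2976]
tcp_rot: [[-0.006, -0.997, -0.083], [0.001, -0.083, 0.997], [-1.0, 0.006, 0.001]]
force: [-0.9, -0.2, 0.0]
opening: 0.582
```

```bash
python3 - <<'E'
from h import *
s=st(); c=snap('wrist','w7'); np.savez('pics/w7.npz',**c)
print([(q['p'],q['at']) for q in trace('wrist','tin_spent_handle')])
cv2.imwrite('pics/z7.png',cv2.resize(c['pixels'][60:260,170:370,::-1],None,fx=3,fy=3,interpolation=cv2.INTER_CUBIC))
E
```

```text
t 11.8 p [0.6713, -0.0724, 0.2976] yaw 94.75 down [-0.0061, 0.0009, -1.0] F [-0.9, -0.2, 0.0] op 50.6 j [-15.6, 30.7, 68.7, -0.0, 80.9, -110.3]
[(0.78, [263.2, 126.6])]
```

View pics/w7.png

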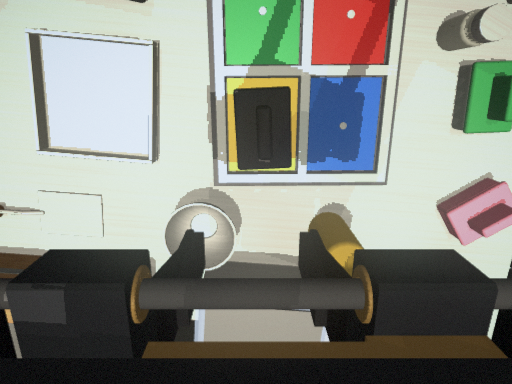

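View pics/z7.png

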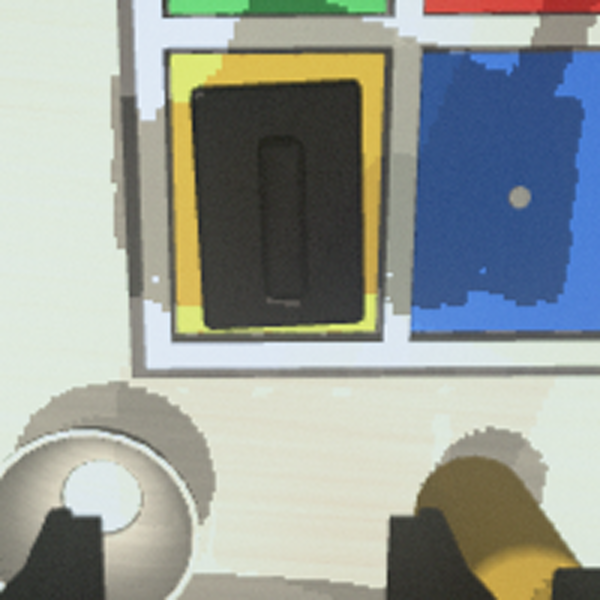

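```bash
python3 - <<'E'
from h import *
c=dict(np.load('pics/w7.npz'))
z=lambda x,y:(170+(x+.5)/3-.5,60+(y+.5)/3-.5)
L=[atz(c,z(*q),.108) for q in [(191,89),(360,80),(363,321),(206,328)]]
R,t,a,r=fit2([[-.042,-.029],[-.042,.029],[.042,.029],[.042,-.029]],L);print('lid',t,a,r)
L=[atz(c,z(*q),.142) for q in [(260,137),(302,137),(305,298),(266,298)]]
R,t,a,r=fit2([[-.025,-.007],[-.025,.007],[.025,.007],[.025,-.007]],L);print('rib',t,a,r)
T=[atz(c,q,.028) for q in [(27,30),(159,40),(156,163),(37,156)]]
R,t,a,r=fit2([[-.075,-.075],[-.075,.075],[.075,.075],[.075,-.075]],T);print('tray',t,a,r)
cv2.imwrite('pics/zt.png',cv2.resize(c['pixels'][10:190,0:180,::-1],None,fx=3,fy=3,interpolation=cv2.INTER_CUBIC))
E
```

```text
lid [ 0.62881119 -0.06450308] 7.542627450296928 [[0.0012, 0.0012], [0.0013, -0.0008], [-0.001, -0.0013], [-0.0015, 0.001]]
rib [ 0.62827316 -0.06471616] 6.883547475873259 [[-0.0001, 0.0006], [0.0005, -0.0006], [0.0001, -0.0007], [-0.0005, 0.0008]]
tray [ 0.62000205 -0.27046944] -0.10522462092317582 [[0.0019, 0.0], [-0.0005, 0.0031], [-0.0026, 0.0], [0.0012, -0.0031]]
```

View pics/zt.png

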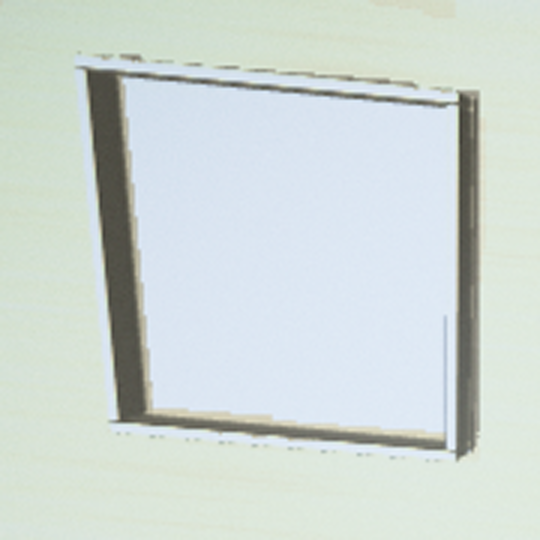

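```bash
python3 - <<'E'
from h import *
go([.6285,-.0646,.16],97);go([.6285,-.0646,.1135],97)
E
```

```text
shift [0.1409, 0.0404, 0.0099] rot [-2.2, 0.05, -0.2] n 3.0
shift [0.1874, 0.0403, 0.0099] rot [-2.2, 0.05, -0.2] n 4.0
```

>>> play_rows([
  [[0.09,0.0403,0.01,-2.2,0.05,-0.2,0.05],[0.12,0.0403,0.01,-2.2,0.05,-0.2,0.05],[0.14,0.0403,0.01,-2.2,0.05,-0.2,0.05],[0.165,0.0403,0.01,-2.2,0.05,-0.2,0.05],[0.18,0.0403,0.01,-2.2,0.05,-0.2,0.05],[0.187,0.0403,0.01,-2.2,0.05,-0.2,0.05],[0.187,0.0403,0.01,-2.2,0.05,-0.2,0.05],[0.187,0.0403,0.01,-2.2,0.05,-0.2,0.05]],
])

```text
time_s: 12.7
position: [0.6317, -0.0634, 0.1169]
tcp_rot: [[0.007, -0.992, -0.124], [-0.001, -0.124, 0.992], [-1.0, -0.007, -0.002]]
force: [0.4, -0.5, -0.0]
opening: 0.571
```

```bash
python3 - <<'E'
from h import *
s=st(); c=snap('wrist','w8')
E
```

```text
t 12.7 p [0.6317, -0.0634, 0.1169] yaw 97.13 down [0.007, -0.0015, -1.0] F [0.4, -0.5, -0.0] op 49.7 j [-15.8, 38.1, 86.1, 0.0, 55.4, -113.0]
```

View pics/w8.png

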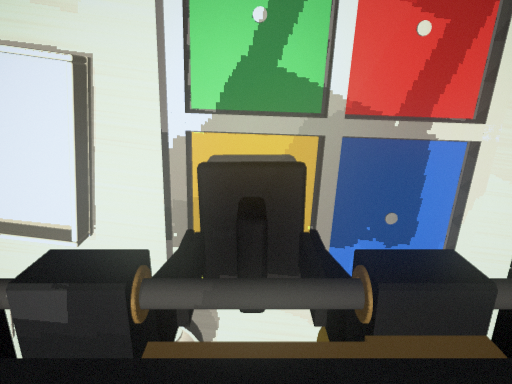

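>>> play_rows([
  [[0.003,0.002,0,0,0,0,0.03],[0.003,0.002,0,0,0,0,0.005],[0.003,0.002,0,0,0,0,0.005],[0.003,0.002,0,0,0,0,0.005],[0.003,0.002,0,0,0,0,0.005],[0.003,0.002,0,0,0,0,0.005],[-0.02,0.002,0,0,0,0,0.005],[-0.06,0.002,0,0,0,0,0.005],[-0.09,0.002,0,0,0,0,0.005],[-0.09,0.002,0,0,0,0,0.005]],
])

```text
time_s: 13.75
position: [0.6311, -0.0639, 0.2097]
tcp_rot: [[0.013, -0.992, -0.125], [-0.003, -0.125, 0.992], [-1.0, -0.013, -0.005]]
force: [0.4, -0.1, -1.7]
opening: 0.157
```

```bash
python3 - <<'E'
from h import *
s=st(); c=snap('wrist','w9'); go([.618,-.272,.19],90); go([.618,-.272,.055],90)
E
```

```text
t 13.75 p [0.6311, -0.0639, 0.2097] yaw 97.15 down [0.0131, -0.0032, -0.9999] F [0.4, -0.1, -1.7] op 13.6 j [-15.9, 31.4, 82.1, 0.0, 65.7, -113.0]
shift [0.0172, 0.0373, -0.2055] rot [7.15, -0.13, 0.45] n 5.0
shift [0.1522, 0.0384, -0.2051] rot [7.15, -0.13, 0.45] n 6.0
```

View pics/w9.png

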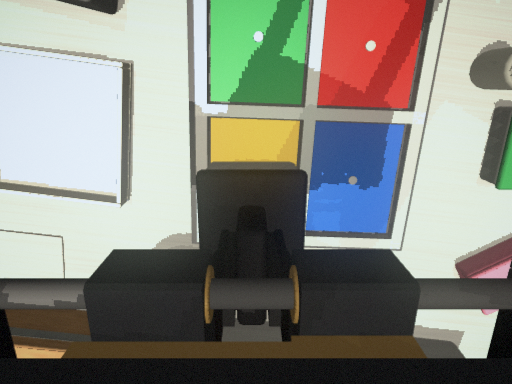

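>>> play_rows([
  [[0.017,0.037,-0.2055,7.15,0,0.45,0.005],[0.017,0.037,-0.2055,7.15,0,0.45,0.005],[0.017,0.037,-0.2055,7.15,0,0.45,0.005],[0.017,0.037,-0.2055,7.15,0,0.45,0.005],[0.017,0.037,-0.2055,7.15,0,0.45,0.005],[0.04,0.037,-0.2055,7.15,0,0.45,0.005],[0.07,0.038,-0.2055,7.15,0,0.45,0.005],[0.1,0.038,-0.2055,7.15,0,0.45,0.005],[0.1,0.038,-0.2055,7.15,0,0.45,0.005]],
])

```text
time_s: 14.7
position: [0.6114, -0.2684, 0.0982]
tcp_rot: [[-0.017, -1.0, 0.0], [0.008, 0.0, 1.0], [-1.0, 0.017, 0.008]]
force: [-0.7, 0.6, -2.8]
opening: 0.159
```

```bash
python3 - <<'E'
from h import *
s=st(); c=snap('wrist','w10');  go([.618,-.272,.0495],90)
E
```

```text
t 14.7 p [0.6114, -0.2684, 0.0982] yaw 89.98 down [-0.0169, 0.0076, -0.9998] F [-0.7, 0.6, -2.8] op 13.9 j [-33.2, 42.2, 80.3, -0.2, 58.6, -123.1]
shift [0.0514, -0.0053, -0.0027] rot [0.0, 0.26, -0.71] n 2.0
```

View pics/w10.png

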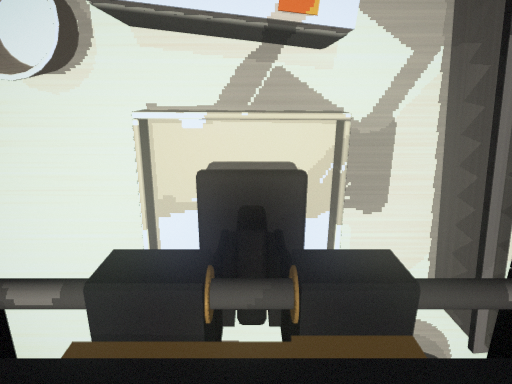

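>>> play_rows([
  [[0.02,-0.004,-0.003,0,0.26,-0.71,0.005],[0.04,-0.004,-0.003,0,0.26,-0.71,0.005],[0.05,-0.004,-0.003,0,0.26,-0.71,0.005],[0.05,-0.004,-0.003,0,0.26,-0.71,0.005],[0.05,-0.004,-0.003,0,0.26,-0.71,0.005]],
])

```text
time_s: 15.25
position: [0.6207, -0.275, 0.0561]
tcp_rot: [[0.009, -1.0, -0.0], [-0.006, -0.0, 1.0], [-1.0, -0.009, -0.006]]
force: [0.2, 0.5, -2.4]
opening: 0.16
```

```bash
python3 - <<'E'
from h import *
s=st()
E
```

```text
t 15.25 p [0.6207, -0.275, 0.0561] yaw 90.01 down [0.0093, -0.0063, -0.9999] F [0.2, 0.5, -2.4] op 13.9 j [-33.3, 45.5, 81.0, -0.0, 52.8, -123.3]
```

>>> play_rows([
  [[0.006,0,0,0,0,0,0.005],[0.006,0,0,0,0,0,0.005],[0.006,0,0,0,0,0,0.005],[0.006,0,0,0,0,0,0.005]],
])

```text
time_s: 15.65
position: [0.6203, -0.275, 0.0494]
tcp_rot: [[0.009, -1.0, 0.0], [-0.006, 0.0, 1.0], [-1.0, -0.009, -0.006]]
force: [-0.3, 0.1, -0.9]
opening: 0.158
```

```bash
python3 - <<'E'
from h import *
s=st()
E
```

```text
t 15.65 p [0.6203, -0.275, 0.0494] yaw 89.99 down [0.0086, -0.0058, -0.9999] F [-0.3, 0.1, -0.9] op 13.7 j [-33.3, 46.0, 81.2, -0.0, 52.2, -123.3]
```

>>> play_rows([
  [[0,0,0,0,0,0,0.045],[0,0,0,0,0,0,0.045],[0,0,0,0,0,0,0.045],[-0.03,0,0,0,0,0,0.045],[-0.08,0,0,0,0,0,0.045],[-0.13,0,0,0,0,0,0.045],[-0.18,0,0.03,0,0,0,0.045],[-0.23,0,0.07,0,0,0,0.05],[-0.28,0,0.1,0,0,0,0.05],[-0.28,0,0.1,0,0,0,0.05]],
])

```text
time_s: 16.65
position: [0.6187, -0.1717, 0.333]
tcp_rot: [[0.013, -1.0, -0.001], [-0.007, -0.001, 1.0], [-1.0, -0.013, -0.007]]
force: [1.0, -1.0, 0.5]
opening: 0.569
```

```bash
python3 - <<'E'
from h import *
s=st(); c=snap('wrist','w11'); c2=snap('scene','s11'); go([.56,.26,.33],90)
E
```

```text
t 16.65 p [0.6187, -0.1717, 0.333] yaw 90.06 down [0.0134, -0.0073, -0.9999] F [1.0, -1.0, 0.5] op 49.5 j [-25.4, 25.7, 72.0, -0.0, 81.4, -115.5]
shift [-0.0006, 0.0588, 0.4319] rot [0.17, -0.54, 1.03] n 9.0
```

View pics/w11.png

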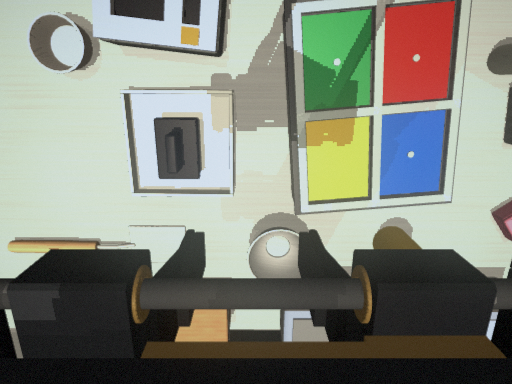

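View pics/s11.png

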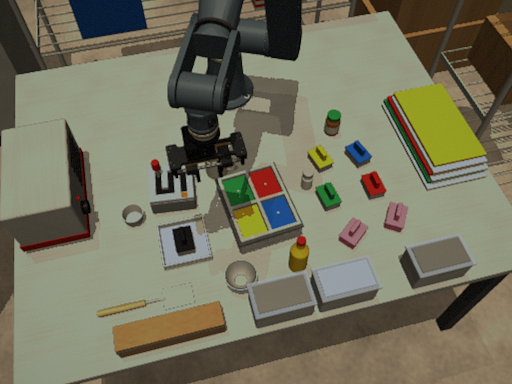

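>>> play_rows([
  [[0,0.058,0.43,0,-0.5,1.0,0.05],[0,0.058,0.43,0,-0.5,1.0,0.05],[0,0.058,0.43,0,-0.5,1.0,0.05],[0,0.058,0.43,0,-0.5,1.0,0.05],[0,0.058,0.43,0,-0.5,1.0,0.05],[0,0.058,0.43,0,-0.5,1.0,0.05],[0,0.058,0.43,0,-0.5,1.0,0.05],[0,0.058,0.43,0,-0.5,1.0,0.05],[0,0.058,0.43,0,-0.5,1.0,0.05],[0,0.058,0.43,0,-0.5,1.0,0.05],[0,0.058,0.43,0,-0.5,1.0,0.05],[0,0.058,0.43,0,-0.5,1.0,0.05]],
])

```text
time_s: 17.95
position: [0.5601, 0.2552, 0.3247]
tcp_rot: [[-0.011, -1.0, 0.002], [0.002, 0.002, 1.0], [-1.0, 0.011, 0.002]]
force: [0.2, -0.8, 0.1]
opening: 0.573
```

```bash
python3 - <<'E'
from h import *
s=st(); c=snap('wrist','w12'); np.savez('pics/w12.npz',**c)
E
```

```text
t 17.95 p [0.5601, 0.2552, 0.3247] yaw 89.91 down [-0.0108, 0.002, -0.9999] F [0.2, -0.8, 0.1] op 49.8 j [14.0, 24.3, 75.6, 0.3, 80.6, -76.0]
```

View pics/w12.png

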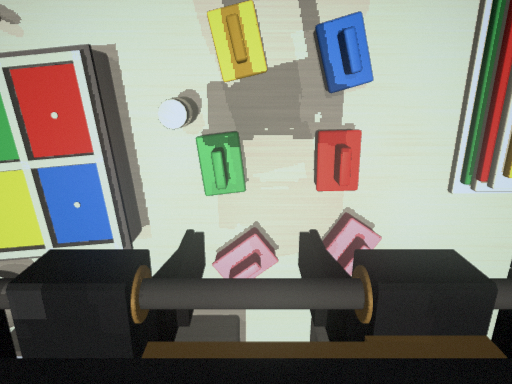

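```bash
cat >> h.py <<'E'
from scipy.optimize import minimize
HUE=dict(red=(0,),green=(60,),yellow=(27,),blue=(110,))
def cmask(c,col,roi=None):
    h=cv2.cvtColor(c['pixels'],cv2.COLOR_RGB2HSV).astype(int)
    d=np.min([np.abs((h[...,0]-x+90)%180-90) for x in HUE[col]],0)
    m=((d<13)&(h[...,1]>130)&(h[...,2]>25)).astype(np.uint8)
    return m
def model(c,p,z0,k=4):
    x,y,a=p;R=Ro.from_euler('z',a).as_matrix()[:2,:2]
    im=np.zeros((384*k,512*k),np.uint8)
    def hull(hx,hy,z1,z2):
        P=[[*(R@np.array([sx*hx,sy*hy])+[x,y]),z] for sx in(-1,1) for sy in(-1,1) for z in(z1,z2)]
        u=(proj(c,P)+.5)*k-.5
        if not np.all(np.abs(u)<1e5): return
        cv2.fillConvexPoly(im,cv2.convexHull(np.round(u).astype(np.int32)),255)
    hull(.042,.029,z0+.035,z0+.038);hull(.025,.007,z0+.038,z0+.072)
    return cv2.resize(im,(512,384),interpolation=cv2.INTER_AREA)/255.
def fit_tin(c,col,p0,z0=0,cut=None,mask=None):
    m=cmask(c,col).astype(float) if mask is None else mask.astype(float)
    if cut is None:
        u=proj(c,[[p0[0],p0[1],z0+.045]])[0]; cut=70
    yy,xx=np.mgrid[:384,:512]; w=((abs(xx-u[0])<cut)&(abs(yy-u[1])<cut)); m=m*w
    f=lambda p:np.abs(model(c,[p[0],p[1],p[2]],z0)-m).sum()
    best=None
    for da in (-.25,0,.25):
        S=np.array([[p0[0],p0[1],p0[2]+da]]*4)+np.array([[0,0,0],[.02,0,0],[0,.02,0],[0,0,.15]])
        r=minimize(f,S[0],method='Nelder-Mead',options=dict(initial_simplex=S,xatol=2e-4,fatol=.5,maxiter=200))
        if best is None or r.fun<best.fun: best=r
    return best.x,best.fun/max(m.sum(),1),m.sum()
E
python3 - <<'E'
from h import *
c=dict(np.load('pics/w12.npz'))
for col,u in dict(red=(338,162),green=(221,164),yellow=(239,42),blue=(345,52)).items():
    m=cmask(c,col); n,l,stt,ce=cv2.connectedComponentsWithStats(m); k=l[u[1]-8:u[1]+9,u[0]-8:u[0]+9]; k=np.bincount(k[k>0]).argmax()
    q=ce[k]; p=atz(c,q,.042)
    print(col,stt[k],p,end=' ')
    x,e,a=fit_tin(c,col,[p[0],p[1],0],mask=(l==k)); print(np.round(x[:2],4),'yaw',round(np.degrees(x[2]),1),'err',round(e,3),a)
E
```

```text
red [ 317  130   44   61 2303] [0.56818093 0.37045003 0.042     ] [0.571  0.3723] yaw 2.0 err 0.164 2303.0Traceback (most recent call last):
  File "<stdin>", line 4, in <module>
ValueError: attempt to get argmax of an empty sequence
```

```bash
python3 - <<'E'
from h import *
c=dict(np.load('pics/w12.npz'))
h=cv2.cvtColor(c['pixels'],cv2.COLOR_RGB2HSV)
for u in [(338,180),(207,170),(221,164),(220,50),(239,20),(360,80),(345,52),(340,150)]: print(u,h[u[1],u[0]],c['pixels'][u[1],u[0]])
E
```

```text
(338, 180) [  3 122 111] [111  64  58]
(207, 170) [ 64 115 209] [115 209 127]
(221, 164) [ 64 118 195] [105 195 117]
(220, 50) [ 33 141 223] [209 223 100]
(239, 20) [ 22 168 162] [162 135  55]
(360, 80) [109 168 217] [ 74 128 217]
(345, 52) [109 150  61] [25 38 61]
(340, 150) [  4 119 103] [103  61  55]
```

```bash
sed -i 's/h\[...,1\]>130/h[...,1]>85/' h.py; cat > tins.py <<'E'
from h import *
import sys
def tins(c,seeds,z0=0):
    o={}
    for col,u in seeds.items():
        m=cmask(c,col); m=cv2.morphologyEx(m,cv2.MORPH_CLOSE,np.ones((3,3),np.uint8));n,l,stt,ce=cv2.connectedComponentsWithStats(m); k=l[u[1]-8:u[1]+9,u[0]-8:u[0]+9]; k=np.bincount(k[k>0]).argmax()
        p=atz(c,ce[k],z0+.042)
        mm=l==k
        cn,_=cv2.findContours(mm.astype(np.uint8),cv2.RETR_EXTERNAL,cv2.CHAIN_APPROX_NONE); f=np.zeros((384,512),np.uint8);cv2.drawContours(f,cn,-1,1,-1)
        x,e,a=fit_tin(c,col,[p[0],p[1],0],z0,mask=f); print(col,np.round(x[:2],4),'yaw',round(np.degrees(x[2]),1),'err',round(e,3),a); o[col]=x
        im=globals().setdefault('IM',c['pixels'][:,:,::-1].copy())
        e=cv2.Canny((model(c,x,z0)>.5).astype(np.uint8)*255,50,100); im[e>0]=(255,0,255)
    return o
E
python3 - <<'E'
import tins
from tins import *
c=dict(np.load('pics/w12.npz'))
tins.tins(c,dict(red=(338,162),green=(221,164),yellow=(239,42),blue=(345,52)))
cv2.imwrite('pics/o12.png',cv2.resize(tins.IM[0:290,180:400],None,fx=2.05,fy=2.05))
E
```

```text
Traceback (most recent call last):
AttributeError: 'function' object has no attribute 'tins'
```

```bash
python3 - <<'E'
import tins as T
from h import *
c=dict(np.load('pics/w12.npz'))
T.tins(c,dict(red=(338,162),green=(221,164),yellow=(239,42),blue=(345,52)))
cv2.imwrite('pics/o12.png',cv2.resize(T.IM[0:290,180:400],None,fx=2.05,fy=2.05))
E
```

```text
red [0.5709 0.3718] yaw 1.0 err 0.031 2604.0
green [0.5759 0.2138] yaw 7.1 err 0.069 2471.0
yellow [0.4226 0.2379] yaw 13.4 err 0.027 3474.0
blue [0.4358 0.3704] yaw 15.7 err 0.047 3337.0
```

View pics/o12.png

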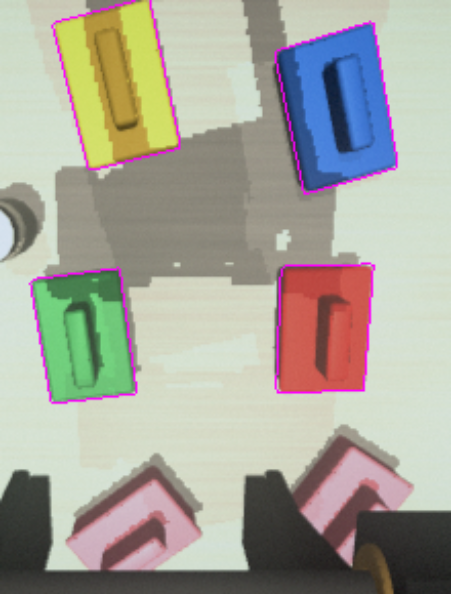

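```bash
python3 - <<'E'
from h import *
st();go([.5759,.2138,.10],97.1);go([.5759,.2138,.046],97.1)
E
```

```text
t 18.0 p [0.5603, 0.255, 0.325] yaw 89.87 down [-0.0103, 0.0024, -0.9999] F [-0.3, -0.2, -1.1] op 49.7 j [13.9, 24.3, 75.6, 0.3, 80.6, -76.0]
shift [0.2247, -0.018, -0.0417] rot [-7.23, 0.17, -0.58] n 5.0
shift [0.2787, -0.0186, -0.0418] rot [-7.23, 0.17, -0.58] n 6.0
```

>>> play_rows([
  [[0.05,-0.018,-0.0418,-7.2,0.17,-0.58,0.05],[0.1,-0.018,-0.0418,-7.2,0.17,-0.58,0.05],[0.15,-0.018,-0.0418,-7.2,0.17,-0.58,0.05],[0.19,-0.018,-0.0418,-7.2,0.17,-0.58,0.05],[0.22,-0.018,-0.0418,-7.2,0.17,-0.58,0.05],[0.24,-0.0185,-0.0418,-7.2,0.17,-0.58,0.05],[0.25,-0.0185,-0.0418,-7.2,0.17,-0.58,0.05],[0.25,-0.0185,-0.0418,-7.2,0.17,-0.58,0.05],[0.25,-0.0185,-0.0418,-7.2,0.17,-0.58,0.05],[0.25,-0.0185,-0.0418,-7.2,0.17,-0.58,0.05]],
])

```text
time_s: 19.0
position: [0.5775, 0.2156, 0.0771]
tcp_rot: [[0.004, -0.992, -0.125], [0.001, -0.125, 0.992], [-1.0, -0.004, 0.001]]
force: [0.6, -0.4, 0.4]
opening: 0.572
```

```bash
python3 - <<'E'
from h import *
st();snap('wrist','w13');go([.5759,.2138,.046],97.1)
E
```

```text
t 19.0 p [0.5775, 0.2156, 0.0771] yaw 97.17 down [0.0043, 0.0014, -1.0] F [0.6, -0.4, 0.4] op 49.8 j [10.1, 40.3, 90.0, 0.0, 49.4, -87.1]
shift [0.0311, 0.0018, -0.0018] rot [0.08, 0.05, 0.25] n 1.0
```

View pics/w13.png

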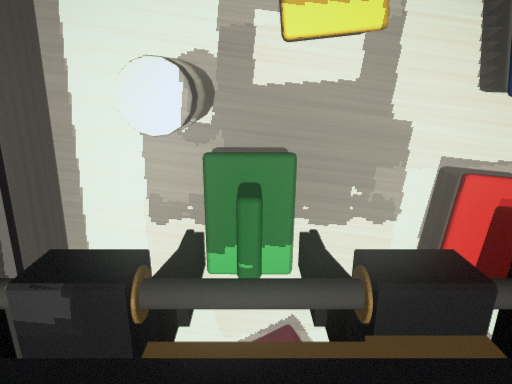

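>>> play_rows([
  [[0.015,0.001,-0.002,0,0,0,0.05],[0.031,0.001,-0.002,0,0,0,0.04],[0.031,0.001,-0.002,0,0,0,0.005],[0.031,0.001,-0.002,0,0,0,0.005],[0.031,0.001,-0.002,0,0,0,0.005],[0.031,0.001,-0.002,0,0,0,0.005],[0.031,0.001,-0.002,0,0,0,0.005],[0,0.001,-0.002,0,0,0,0.005],[-0.05,0.001,-0.002,0,0,0,0.005],[-0.09,0.001,-0.002,0,0,0,0.005],[-0.09,0.001,-0.002,0,0,0,0.005],[-0.09,0.001,-0.002,0,0,0,0.005]],
])

```text
time_s: 20.25
position: [0.5754, 0.2135, 0.1663]
tcp_rot: [[0.003, -0.992, -0.125], [0.001, -0.125, 0.992], [-1.0, -0.003, 0.001]]
force: [-0.7, 0.5, -1.9]
opening: 0.155
```

```bash
python3 - <<'E'
from h import *
st();c=snap('wrist','w14');np.savez('pics/w14.npz',**c); go([*BAY['green'],.19],95.1)
E
```

```text
t 20.25 p [0.5754, 0.2135, 0.1663] yaw 97.19 down [0.0027, 0.0011, -1.0] F [-0.7, 0.5, -1.9] op 13.5 j [9.9, 33.1, 87.0, 0.0, 59.8, -87.3]
shift [-0.0254, 0.0975, -0.2772] rot [2.09, 0.03, -0.05] n 6.0
```

View pics/w14.png

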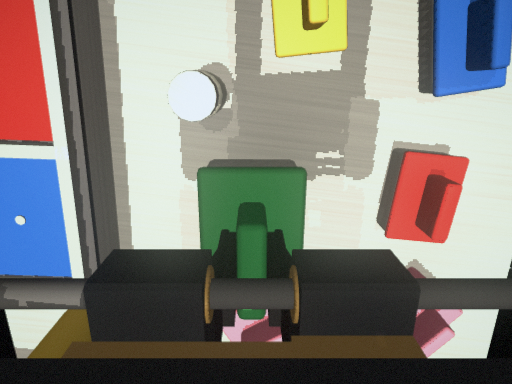

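>>> play_rows([
  [[-0.025,0.0975,-0.277,2.1,0,0,0.005],[-0.025,0.0975,-0.277,2.1,0,0,0.005],[-0.025,0.0975,-0.277,2.1,0,0,0.005],[-0.025,0.0975,-0.277,2.1,0,0,0.005],[-0.025,0.0975,-0.277,2.1,0,0,0.005],[-0.025,0.0975,-0.277,2.1,0,0,0.005],[-0.025,0.0975,-0.277,2.1,0,0,0.005],[-0.015,0.0975,-0.277,2.1,0,0,0.005],[0.01,0.0975,-0.277,2.1,0,0,0.005],[0.03,0.0975,-0.277,2.1,0,0,0.005],[0.03,0.0975,-0.277,2.1,0,0,0.005],[0.03,0.0975,-0.277,2.1,0,0,0.005]],
])

```text
time_s: 21.5
position: [0.5124, -0.0719, 0.1338]
tcp_rot: [[-0.002, -0.996, -0.091], [0.002, -0.091, 0.996], [-1.0, 0.002, 0.003]]
force: [-0.5, -0.1, -1.2]
opening: 0.161
```

```bash
python3 - <<'E'
from h import *
st();c=snap('wrist','w15');np.savez('pics/w15.npz',**c); go([*BAY['green'],.115],95.1)
E
```

```text
t 21.5 p [0.5124, -0.0719, 0.1338] yaw 95.2 down [-0.0023, 0.0024, -1.0] F [-0.5, -0.1, -1.2] op 14.0 j [-20.4, 29.6, 102.2, 0.1, 48.3, -115.7]
shift [0.0197, 0.0013, -0.0015] rot [0.09, 0.08, 0.01] n 1.0
```

View pics/w15.png

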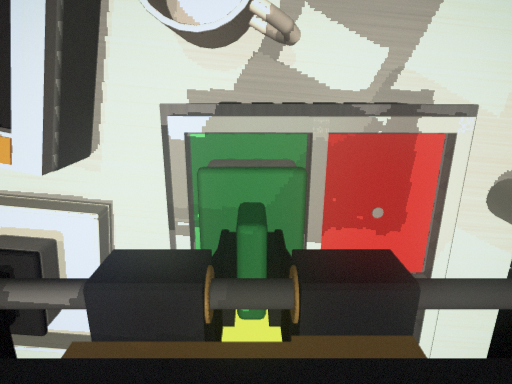

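>>> play_rows([
  [[0.01,0.0005,-0.0015,0,0,0,0.005],[0.018,0.0005,-0.0015,0,0,0,0.005],[0.018,0.0005,-0.0015,0,0,0,0.005],[0.018,0.0005,-0.0015,0,0,0,0.005],[0.0185,0.0005,-0.0015,0,0,0,0.03],[0.0185,0.0005,-0.0015,0,0,0,0.045],[0.0185,0.0005,-0.0015,0,0,0,0.045],[0,0.0005,-0.0015,0,0,0,0.045],[-0.04,0.0005,-0.0015,0,0,0,0.045],[-0.09,-0.03,-0.0015,0,0,0,0.045],[-0.14,-0.06,-0.0015,0,0,0,0.045],[-0.14,-0.06,-0.0015,0,0,0,0.045]],
])

```text
time_s: 22.75
position: [0.5779, -0.0707, 0.281]
tcp_rot: [[0.013, -0.996, -0.089], [-0.003, -0.089, 0.996], [-1.0, -0.013, -0.004]]
force: [0.3, -1.0, 0.0]
opening: 0.51
```

```bash
cat > chk.py <<'E'
from h import *
import tins as T
E
python3 - <<'E'
from h import *
st();c=snap('wrist','w16');np.savez('pics/w16.npz',**c); go([.415,.25,.25],103.4); 
E
```

```text
t 22.75 p [0.5779, -0.0707, 0.281] yaw 95.12 down [0.0131, -0.0027, -0.9999] F [0.3, -1.0, 0.0] op 44.4 j [-18.0, 23.0, 84.9, 0.1, 71.3, -113.2]
shift [0.0281, 0.1347, 0.3342] rot [-8.27, -0.31, 0.8] n 8.0
```

View pics/w16.png

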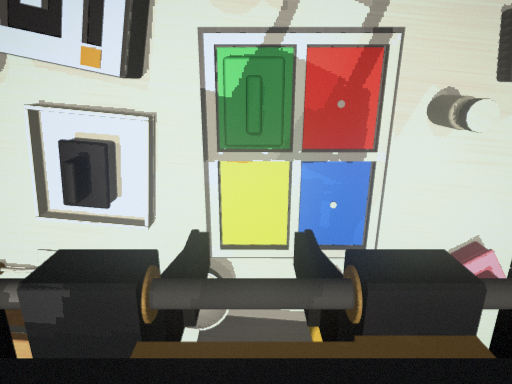

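```bash
cat >> h.py <<'E'
def ov(c,P,fn,box,k=4,z0=.07):
    """P: dict col->(x,y,yaw deg) draw expected lid outline (magenta), bay (cyan)"""
    im=cv2.resize(c['pixels'][:,:,::-1],None,fx=k,fy=k,interpolation=cv2.INTER_CUBIC)
    def poly(x,y,a,hx,hy,z,col):
        R=Ro.from_euler('z',a,degrees=True).as_matrix()[:2,:2]
        p=proj(c,[[*(R@np.array(q)+[x,y]),z] for q in [(-hx,-hy),(-hx,hy),(hx,hy),(hx,-hy)]]);cv2.polylines(im,[np.round((p+.5)*k-.5).astype(int)],True,col,1)
    for n,(x,y,a) in P.items():
        poly(x,y,a,.042,.029,z0+.038,(255,0,255));poly(x,y,a,.025,.007,z0+.072,(255,255,255))
    x0,y0,x1,y1=box; cv2.imwrite('pics/'+fn+'.png',im[y0*k:y1*k,x0*k:x1*k])
E
python3 - <<'E'
from h import *
c=dict(np.load('pics/w16.npz'))
ov(c,{'g':(*BAY['green'],5.1)},'o16',(190,20,320,160))
E
```

```text
(no output)
```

View pics/o16.png

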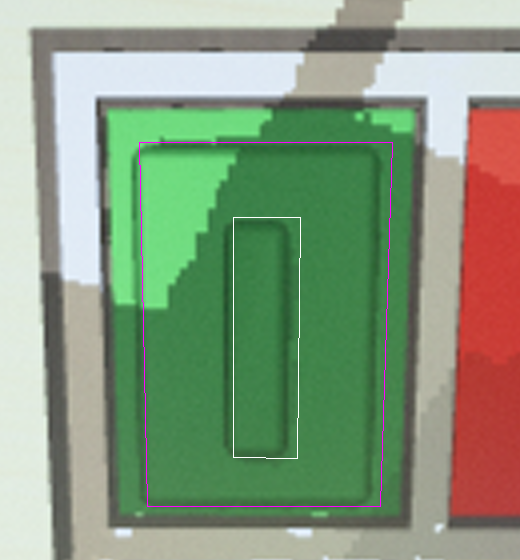

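```bash
python3 - <<'E'
from h import *
st();go([.4226,.2379,.20],103.4);go([.4226,.2379,.09],103.4)
E
```

```text
t 22.8 p [0.5786, -0.0707, 0.2815] yaw 95.13 down [0.0147, -0.0031, -0.9999] F [2.0, -0.5, 1.6] op 45.2 j [-18.0, 23.0, 84.8, 0.1, 71.3, -113.2]
shift [0.0783, 0.129, 0.3217] rot [-8.27, -0.31, 0.8] n 8.0
shift [0.1883, 0.1305, 0.3222] rot [-8.27, -0.31, 0.8] n 8.0
```

>>> play_rows([
  [[0.02,0.03,0.05,0,0,0,0.045],[0.07,0.129,0.322,-8.3,0,0,0.05],[0.07,0.129,0.322,-8.3,0,0,0.05],[0.07,0.129,0.322,-8.3,0,0,0.05],[0.07,0.129,0.322,-8.3,0,0,0.05],[0.07,0.129,0.322,-8.3,0,0,0.05],[0.07,0.129,0.322,-8.3,0,0,0.05],[0.1,0.13,0.322,-8.3,0,0,0.05],[0.14,0.13,0.322,-8.3,0,0,0.05],[0.18,0.13,0.322,-8.3,0,0,0.05],[0.18,0.13,0.322,-8.3,0,0,0.05],[0.18,0.13,0.322,-8.3,0,0,0.05]],
])

```text
time_s: 24.0
position: [0.4141, 0.2391, 0.0949]
tcp_rot: [[-0.002, -0.973, -0.231], [-0.0, -0.231, 0.973], [-1.0, 0.002, 0.0]]
force: [0.7, -1.1, -0.3]
opening: 0.574
```

```bash
python3 - <<'E'
from h import *
st();c=snap('wrist','w17'); go([.4226,.2379,.046],103.4)
E
```

```text
t 24.0 p [0.4141, 0.2391, 0.0949] yaw 103.38 down [-0.0019, -0.0, -1.0] F [0.7, -1.1, -0.3] op 49.9 j [16.6, 31.4, 109.4, 0.0, 39.3, -86.9]
shift [0.0501, -0.0065, -0.0032] rot [-0.03, 0.04, 0.1] n 2.0
```

View pics/w17.png

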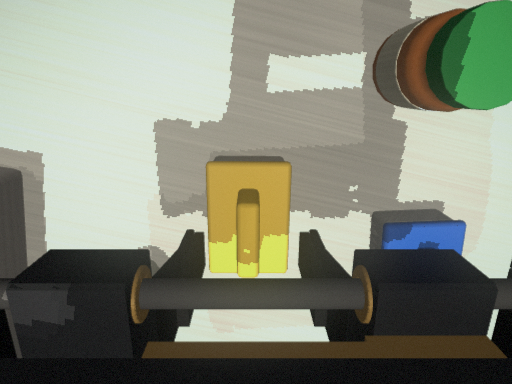

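>>> play_rows([
  [[0.02,-0.0065,-0.001,0,0,0,0.05],[0.04,-0.0065,-0.001,0,0,0,0.05],[0.049,-0.0065,-0.001,0,0,0,0.04],[0.049,-0.0065,-0.001,0,0,0,0.005],[0.049,-0.0065,-0.001,0,0,0,0.005],[0.049,-0.0065,-0.001,0,0,0,0.005],[0.049,-0.0065,-0.001,0,0,0,0.005],[0.049,-0.0065,-0.001,0,0,0,0.005],[0.01,-0.0065,-0.001,0,0,0,0.005],[-0.04,-0.0065,-0.001,0,0,0,0.005],[-0.08,-0.0065,-0.001,0,0,0,0.005],[-0.08,-0.0065,-0.001,0,0,0,0.005]],
])

```text
time_s: 25.25
position: [0.425, 0.2412, 0.1801]
tcp_rot: [[0.012, -0.973, -0.232], [0.004, -0.232, 0.973], [-1.0, -0.013, 0.001]]
force: [0.9, -0.1, -2.9]
opening: 0.154
```

```bash
python3 - <<'E'
from h import *
st();c=snap('wrist','w18'); st();go([*BAY['yellow'],.19],95.1)
E
```

```text
t 25.25 p [0.425, 0.2412, 0.1801] yaw 103.41 down [0.0121, 0.0042, -0.9999] F [0.9, -0.1, -2.9] op 13.4 j [16.4, 23.1, 104.4, 0.0, 51.7, -87.0]
t 25.3 p [0.4231, 0.2406, 0.1776] yaw 103.4 down [0.0071, 0.0028, -1.0] F [0.1, 0.6, -1.3] op 13.8 j [16.4, 23.3, 104.6, 0.0, 51.6, -87.0]
shift [-0.0118, -0.1305, -0.3436] rot [8.3, 0.09, 0.43] n 8.0
```

View pics/w18.png

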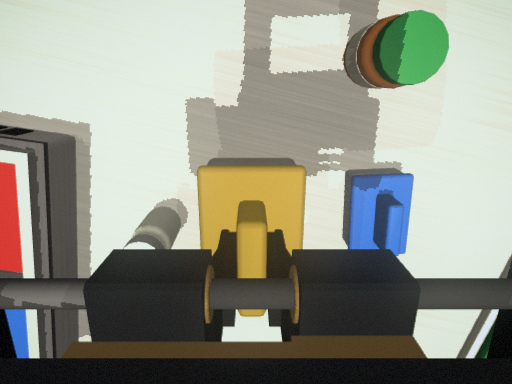

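>>> play_rows([
  [[-0.025,-0.1305,-0.343,8.3,0,0,0.005],[-0.025,-0.1305,-0.343,8.3,0,0,0.005],[-0.025,-0.1305,-0.343,8.3,0,0,0.005],[-0.025,-0.1305,-0.343,8.3,0,0,0.005],[-0.025,-0.1305,-0.343,8.3,0,0,0.005],[-0.025,-0.1305,-0.343,8.3,0,0,0.005],[-0.025,-0.1305,-0.343,8.3,0,0,0.005],[-0.025,-0.1305,-0.343,8.3,0,0,0.005],[-0.005,-0.1305,-0.343,8.3,0,0,0.005],[0.025,-0.1305,-0.343,8.3,0,0,0.005],[0.025,-0.1305,-0.343,8.3,0,0,0.005],[0.025,-0.1305,-0.343,8.3,0,0,0.005]],
])

```text
time_s: 26.5
position: [0.6263, -0.0629, 0.1479]
tcp_rot: [[-0.004, -0.996, -0.089], [0.002, -0.089, 0.996], [-1.0, 0.004, 0.003]]
force: [0.3, -0.5, -0.9]
opening: 0.16
```

```bash
python3 - <<'E'
from h import *
st();c=snap('wrist','w19');st(); go(BAY['yellow'].tolist()+[.116],95.1)
E
```

```text
t 26.5 p [0.6263, -0.0629, 0.1479] yaw 95.09 down [-0.0043, 0.0024, -1.0] F [0.3, -0.5, -0.9] op 14.0 j [-15.9, 35.7, 85.1, 0.1, 59.5, -111.1]
t 26.55 p [0.6276, -0.0632, 0.1495] yaw 95.11 down [-0.0007, 0.0013, -1.0] F [-0.5, -0.4, -1.3] op 13.6 j [-15.9, 35.6, 85.0, 0.1, 59.5, -111.1]
shift [0.0335, -0.002, -0.0005] rot [0.01, 0.08, -0.03] n 1.0
```

View pics/w19.png

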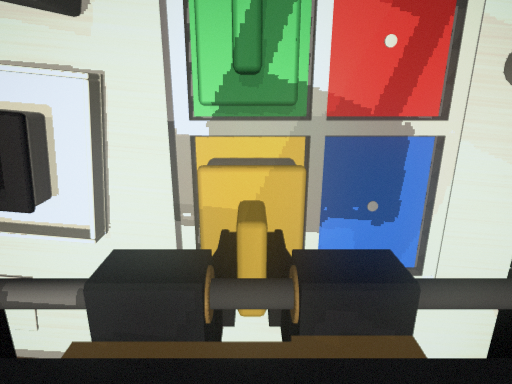

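>>> play_rows([
  [[0.015,-0.0012,0.0007,0,0,0,0.005],[0.028,-0.0012,0.0007,0,0,0,0.005],[0.034,-0.0012,0.0007,0,0,0,0.005],[0.034,-0.0012,0.0007,0,0,0,0.005],[0.034,-0.0012,0.0007,0,0,0,0.005],[0.034,-0.0012,0.0007,0,0,0,0.005],[0.0345,-0.0012,0.0007,0,0,0,0.005]],
])

```text
time_s: 27.25
position: [0.6286, -0.0623, 0.1163]
tcp_rot: [[-0.0, -0.996, -0.089], [0.001, -0.089, 0.996], [-1.0, 0.0, 0.001]]
force: [-4.6, 0.5, 8.7]
opening: 0.158
```

```bash
python3 - <<'E'
from h import *
st()
E
```

```text
t 27.25 p [0.6286, -0.0623, 0.1163] yaw 95.1 down [-0.0002, 0.0012, -1.0] F [-4.6, 0.5, 8.7] op 13.7 j [-15.8, 38.1, 86.2, 0.1, 55.7, -111.0]
```

>>> play_rows([
  [[0,0,0,0,0,0,0.03],[0,0,0,0,0,0,0.045],[0,0,0,0,0,0,0.045],[-0.02,0,0,0,0,0,0.045],[-0.06,0,0,0,0,0,0.045],[-0.11,-0.01,0.0,0,0,0,0.045],[-0.16,-0.02,0.02,0,0,0,0.045],[-0.18,-0.02,0.03,0,0,0,0.045],[-0.18,-0.02,0.03,0,0,0,0.045],[-0.18,-0.02,0.03,0,0,0,0.045]],
])

```text
time_s: 28.25
position: [0.6461, -0.031, 0.2955]
tcp_rot: [[0.001, -0.996, -0.089], [0.0, -0.089, 0.996], [-1.0, -0.001, 0.0]]
force: [-0.4, -0.3, -0.6]
opening: 0.515
```

```bash
python3 - <<'E'
from h import *
st();c=snap('wrist','w20');np.savez('pics/w20.npz',**c)
ov(c,{k:(*BAY[k],5.1) for k in('green','yellow')},'o20',(150,0,350,240),3)
go([.5709,.3718,.25],91)
E
```

```text
t 28.25 p [0.6461, -0.031, 0.2955] yaw 95.13 down [0.0012, 0.0004, -1.0] F [-0.4, -0.3, -0.6] op 44.8 j [-12.6, 28.1, 73.7, 0.0, 78.1, -107.8]
shift [0.0447, 0.0383, 0.408] rot [4.09, 0.07, -0.1] n 9.0
```

View pics/o20.png

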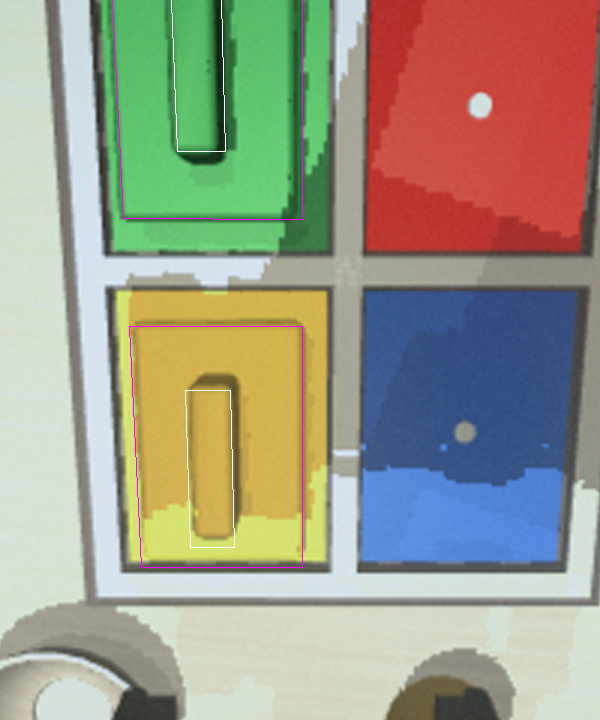

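>>> play_rows([
  [[0.04,0.038,0.408,4.1,0,0,0.05],[0.04,0.038,0.408,4.1,0,0,0.05],[0.04,0.038,0.408,4.1,0,0,0.05],[0.04,0.038,0.408,4.1,0,0,0.05],[0.04,0.038,0.408,4.1,0,0,0.05],[0.04,0.038,0.408,4.1,0,0,0.05],[0.04,0.038,0.408,4.1,0,0,0.05],[0.06,0.038,0.408,4.1,0,0,0.05],[0.1,0.038,0.408,4.1,0,0,0.05],[0.14,0.038,0.408,4.1,0,0,0.05],[0.14,0.038,0.408,4.1,0,0,0.05],[0.14,0.038,0.408,4.1,0,0,0.05]],
])

```text
time_s: 29.5
position: [0.5716, 0.3709, 0.1539]
tcp_rot: [[-0.003, -1.0, -0.017], [-0.001, -0.017, 1.0], [-1.0, 0.003, -0.001]]
force: [0.4, -0.5, 1.1]
opening: 0.576
```

```bash
python3 - <<'E'
from h import *
import tins as T
st();c=snap('wrist','w21');np.savez('pics/w21.npz',**c);st()
go([.5709,.3718,.046],91)
E
```

```text
t 29.5 p [0.5716, 0.3709, 0.1539] yaw 90.95 down [-0.0033, -0.0012, -1.0] F [0.4, -0.5, 1.1] op 50.1 j [23.6, 38.9, 76.7, 0.0, 64.6, -67.4]
t 29.55 p [0.5733, 0.3713, 0.1562] yaw 90.92 down [0.0012, 0.0008, -1.0] F [-0.2, -0.5, 0.8] op 49.9 j [23.6, 38.8, 76.6, 0.0, 64.6, -67.4]
shift [0.1102, 0.0025, 0.0004] rot [-0.08, 0.04, 0.07] n 3.0
```

View pics/w21.png

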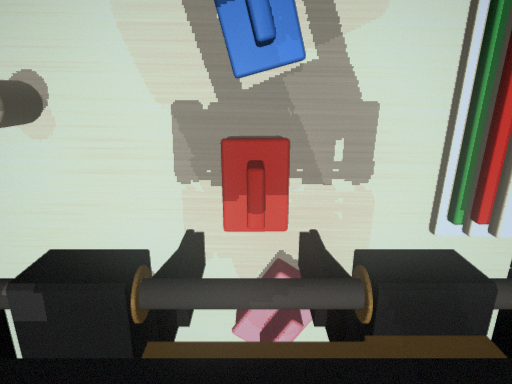

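>>> play_rows([
  [[0.04,0.0015,0.0004,0,0,0,0.05],[0.07,0.0015,0.0004,0,0,0,0.05],[0.095,0.0015,0.0004,0,0,0,0.05],[0.109,0.0015,0.0004,0,0,0,0.05],[0.109,0.0015,0.0004,0,0,0,0.05],[0.109,0.0015,0.0004,0,0,0,0.05],[0.109,0.0015,0.0004,0,0,0,0.005],[0.109,0.0015,0.0004,0,0,0,0.005],[0.109,0.0015,0.0004,0,0,0,0.005],[0.109,0.0015,0.0004,0,0,0,0.005],[0.109,0.0015,0.0004,0,0,0,0.005]],
])

```text
time_s: 30.65
position: [0.5709, 0.3726, 0.0472]
tcp_rot: [[0.001, -1.0, -0.017], [0.001, -0.017, 1.0], [-1.0, -0.001, 0.001]]
force: [-0.2, 0.3, -0.1]
opening: 0.203
```

```bash
python3 - <<'E'
from h import *
st();c=snap('wrist','w22')
go([.5709,.3718,.19],91);go([*BAY['red'],.20],95.1)
E
```

```text
t 30.65 p [0.5709, 0.3726, 0.0472] yaw 91.0 down [0.0012, 0.001, -1.0] F [-0.2, 0.3, -0.1] op 17.6 j [23.7, 46.5, 80.2, 0.0, 53.1, -67.3]
shift [-0.1428, -0.0001, -0.0008] rot [-0.02, 0.08, 0.07] n 3.0
shift [-0.1534, 0.0729, -0.3537] rot [-4.12, 0.08, 0.08] n 8.0
```

View pics/w22.png

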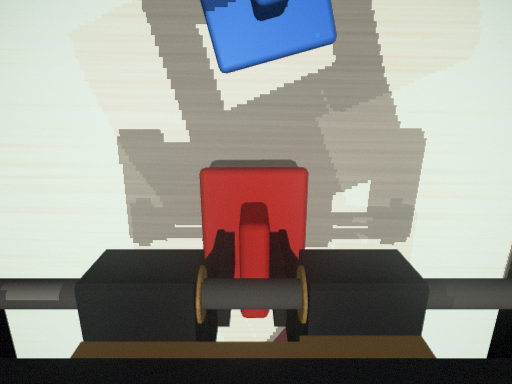

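>>> play_rows([
  [[0,0,0,0,0,0,0.005],[0,0,0,0,0,0,0.005],[-0.04,0,0,0,0,0,0.005],[-0.09,0,0,0,0,0,0.005],[-0.14,0.0,-0.02,0,0,0,0.005],[-0.155,0.02,-0.06,-1,0,0,0.005],[-0.155,0.03,-0.1,-2,0,0,0.005],[-0.155,0.0729,-0.3537,-4.1,0,0,0.005],[-0.155,0.0729,-0.3537,-4.1,0,0,0.005],[-0.155,0.0729,-0.3537,-4.1,0,0,0.005],[-0.155,0.0729,-0.3537,-4.1,0,0,0.005],[-0.155,0.0729,-0.3537,-4.1,0,0,0.005]],
])

```text
time_s: 31.9
position: [0.5042, 0.0229, 0.2016]
tcp_rot: [[0.001, -0.996, -0.089], [0.001, -0.089, 0.996], [-1.0, -0.001, 0.001]]
force: [1.3, -0.3, -1.4]
opening: 0.161
```

```bash
python3 - <<'E'
from h import *
st();c=snap('wrist','w23'); st()
go([*BAY['red'],.117],95.1)
E
```

```text
t 31.9 p [0.5042, 0.0229, 0.2016] yaw 95.12 down [0.0006, 0.0007, -1.0] F [1.3, -0.3, -1.4] op 14.0 j [-10.1, 22.7, 100.5, 0.1, 56.8, -105.3]
t 31.95 p [0.5035, 0.0154, 0.2014] yaw 94.9 down [-0.0012, -0.0056, -1.0] F [-1.4, -4.8, -1.2] op 13.7 j [-10.8, 22.7, 100.5, -0.4, 56.8, -105.5]
shift [0.0844, -0.0008, 0.0027] rot [-0.2, -0.31, -0.1] n 2.0
```

View pics/w23.png

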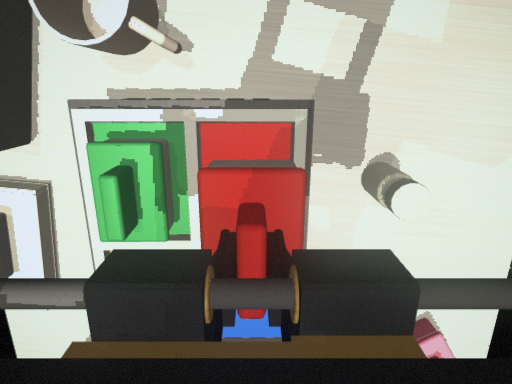

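>>> play_rows([
  [[0.02,0,0,0,0,0,0.005],[0.05,0,0,0,0,0,0.005],[0.065,0,0,0,0,0,0.005],[0.065,0,0,0,0,0,0.005],[0.065,0,0,0,0,0,0.005],[0.065,0,0,0,0,0,0.005]],
])

```text
time_s: 32.55
position: [0.506, 0.0248, 0.1375]
tcp_rot: [[0.003, -0.996, -0.089], [0.0, -0.089, 0.996], [-1.0, -0.003, 0.0]]
force: [-0.3, 0.5, -1.7]
opening: 0.158
```

```bash
python3 - <<'E'
from h import *
st();c=snap('wrist','w24'); st()
go([*BAY['red'],.117],95.1)
E
```

```text
t 32.55 p [0.506, 0.0248, 0.1375] yaw 95.11 down [0.003, 0.0005, -1.0] F [-0.3, 0.5, -1.7] op 13.7 j [-9.9, 28.5, 103.8, 0.1, 47.5, -105.0]
t 32.6 p [0.506, 0.0248, 0.1377] yaw 95.11 down [0.0032, 0.0004, -1.0] F [0.2, -0.3, -1.4] op 13.7 j [-9.9, 28.5, 103.8, 0.1, 47.5, -105.1]
shift [0.0206, 0.0028, -0.0069] rot [0.01, 0.01, 0.18] n 1.0
```

View pics/w24.png

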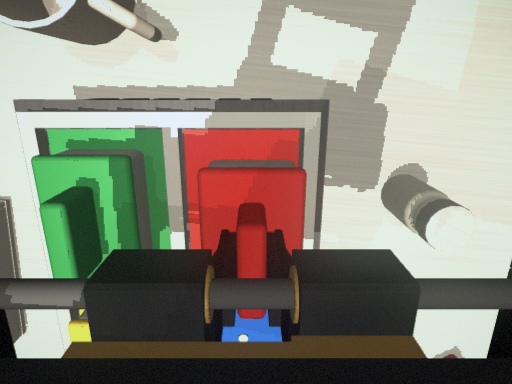

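>>> play_rows([
  [[0.0,0.0025,-0.0065,0,0,0,0.005],[0.01,0.0025,-0.0065,0,0,0,0.005],[0.018,0.0025,-0.0065,0,0,0,0.005],[0.021,0.0025,-0.0065,0,0,0,0.005],[0.021,0.0025,-0.0065,0,0,0,0.005],[0.021,0.0025,-0.0065,0,0,0,0.005],[0.021,0.0025,-0.0065,0,0,0,0.005]],
])

```text
time_s: 33.3
position: [0.5029, 0.0182, 0.1166]
tcp_rot: [[0.0, -0.996, -0.089], [0.001, -0.089, 0.996], [-1.0, -0.001, 0.001]]
force: [-3.3, 0.5, 11.9]
opening: 0.156
```

```bash
python3 - <<'E'
from h import *
st();c=snap('wrist','w25')
E
```

```text
t 33.3 p [0.5029, 0.0182, 0.1166] yaw 95.1 down [0.0005, 0.0009, -1.0] F [-3.3, 0.5, 11.9] op 13.6 j [-10.7, 30.4, 105.1, 0.1, 44.5, -105.9]
```

View pics/w25.png

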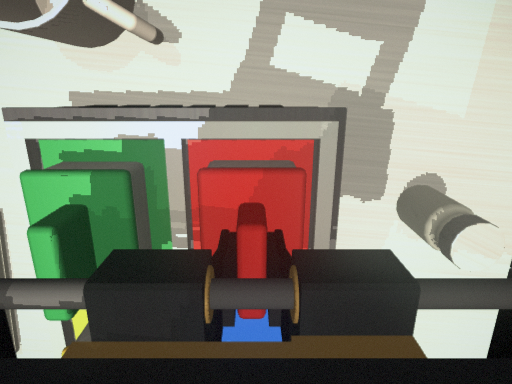

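Seated (Fz 12 N). Release, rise, view.

>>> play_rows([
  [[0,0,0,0,0,0,0.03],[0,0,0,0,0,0,0.045],[0,0,0,0,0,0,0.045],[-0.02,0,0,0,0,0,0.045],[-0.06,0,0,0,0,0,0.045],[-0.11,-0.03,0.0,0,0,0,0.045],[-0.16,-0.06,0.02,0,0,0,0.045],[-0.19,-0.07,0.03,0,0,0,0.045],[-0.19,-0.07,0.03,0,0,0,0.045],[-0.19,-0.07,0.03,0,0,0,0.045]],
])

```text
time_s: 34.35
position: [0.5708, 0.0543, 0.3065]
tcp_rot: [[0.003, -0.996, -0.09], [0.001, -0.09, 0.996], [-1.0, -0.003, 0.0]]
force: [-0.3, 0.1, -0.8]
opening: 0.517
```

```bash
python3 - <<'E'
from h import *
st();c=snap('wrist','w26');np.savez('pics/w26.npz',**c)
ov(c,{k:(*BAY[k],5.1) for k in('green','yellow','red')},'o26',(150,0,390,260),3)
go([.4358,.3704,.25],105.7)
E
```

```text
t 34.35 p [0.5708, 0.0543, 0.3065] yaw 95.15 down [0.0032, 0.0005, -1.0] F [-0.3, 0.1, -0.8] op 45.0 j [-5.8, 21.2, 83.7, 0.0, 75.0, -100.9]
shift [0.0552, 0.1047, 0.3269] rot [-10.58, 0.06, -0.04] n 7.0
```

View pics/o26.png

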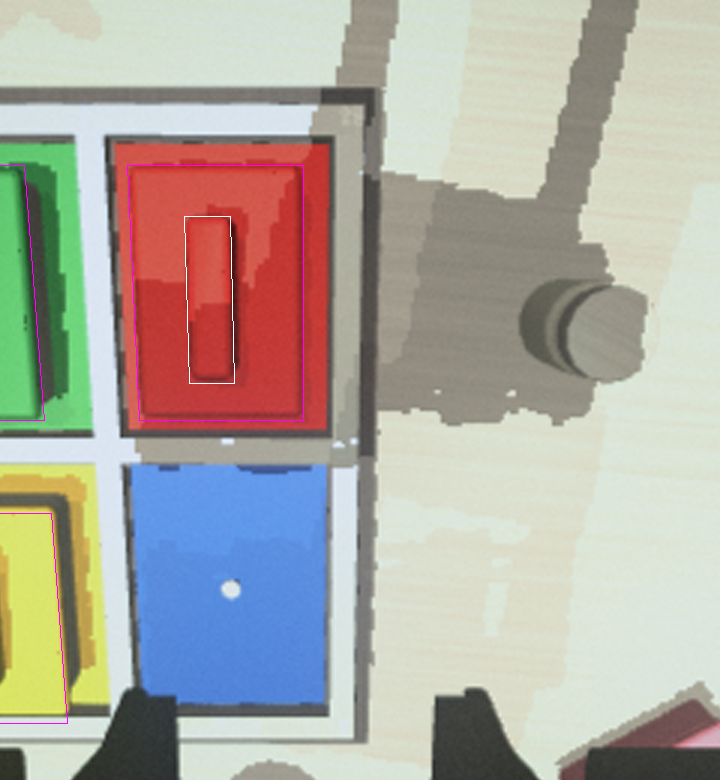

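>>> play_rows([
  [[0.02,0.105,0.327,-10.6,0,0,0.05],[0.05,0.105,0.327,-10.6,0,0,0.05],[0.05,0.105,0.327,-10.6,0,0,0.05],[0.05,0.105,0.327,-10.6,0,0,0.05],[0.05,0.105,0.327,-10.6,0,0,0.05],[0.05,0.105,0.327,-10.6,0,0,0.05],[0.05,0.105,0.327,-10.6,0,0,0.05],[0.08,0.105,0.327,-10.6,0,0,0.05],[0.12,0.105,0.327,-10.6,0,0,0.05],[0.15,0.105,0.327,-10.6,0,0,0.05],[0.15,0.105,0.327,-10.6,0,0,0.05],[0.15,0.105,0.327,-10.6,0,0,0.05]],
])

```text
time_s: 35.6
position: [0.4357, 0.3694, 0.1545]
tcp_rot: [[-0.003, -0.963, -0.27], [-0.001, -0.27, 0.963], [-1.0, 0.003, -0.0]]
force: [-0.5, 0.7, 0.1]
opening: 0.575
```

```bash
python3 - <<'E'
from h import *
st();c=snap('wrist','w27');np.savez('pics/w27.npz',**c);st()
go([.4358,.3704,.046],105.7)
E
```

```text
t 35.6 p [0.4357, 0.3694, 0.1545] yaw 105.65 down [-0.0027, -0.0012, -1.0] F [-0.5, 0.7, 0.1] op 50.0 j [29.1, 31.2, 93.6, 0.0, 55.4, -76.6]
t 35.65 p [0.4369, 0.3701, 0.156] yaw 105.65 down [0.0005, 0.0005, -1.0] F [0.0, 0.8, 0.2] op 50.1 j [29.1, 31.1, 93.5, 0.0, 55.4, -76.6]
shift [0.11, 0.001, 0.0006] rot [-0.05, 0.02, 0.04] n 3.0
```

View pics/w27.png

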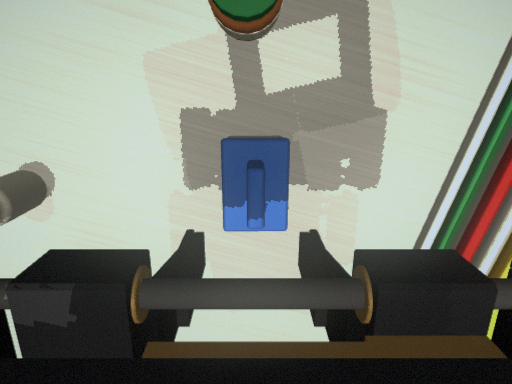

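>>> play_rows([
  [[0.04,0.0005,0.0004,0,0,0,0.05],[0.07,0.0005,0.0004,0,0,0,0.05],[0.095,0.0005,0.0004,0,0,0,0.05],[0.109,0.0005,0.0004,0,0,0,0.05],[0.109,0.0005,0.0004,0,0,0,0.05],[0.109,0.0005,0.0004,0,0,0,0.005],[0.109,0.0005,0.0004,0,0,0,0.005],[0.109,0.0005,0.0004,0,0,0,0.005],[0.109,0.0005,0.0004,0,0,0,0.005],[0.109,0.0005,0.0004,0,0,0,0.005],[0.109,0.0005,0.0004,0,0,0,0.005]],
])

```text
time_s: 36.75
position: [0.4363, 0.371, 0.0471]
tcp_rot: [[0.001, -0.963, -0.27], [0.001, -0.27, 0.963], [-1.0, -0.002, 0.001]]
force: [0.5, -0.1, -1.2]
opening: 0.154
```

```bash
python3 - <<'E'
from h import *
st();go([*BAY['blue'],.20],95.1)
E
```

```text
t 36.75 p [0.4363, 0.371, 0.0471] yaw 105.69 down [0.0013, 0.0012, -1.0] F [0.5, -0.1, -1.2] op 13.4 j [29.2, 40.7, 97.2, 0.0, 42.0, -76.5]
shift [-0.1531, -0.0858, -0.38] rot [10.59, 0.05, 0.09] n 9.0
```

>>> play_rows([
  [[-0.04,0,0,0,0,0,0.005],[-0.09,0,0,0,0,0,0.005],[-0.13,0,0,0,0,0,0.005],[-0.155,-0.0858,-0.38,10.6,0,0,0.005],[-0.155,-0.0858,-0.38,10.6,0,0,0.005],[-0.155,-0.0858,-0.38,10.6,0,0,0.005],[-0.155,-0.0858,-0.38,10.6,0,0,0.005],[-0.155,-0.0858,-0.38,10.6,0,0,0.005],[-0.155,-0.0858,-0.38,10.6,0,0,0.005],[-0.155,-0.0858,-0.38,10.6,0,0,0.005],[-0.155,-0.0858,-0.38,10.6,0,0,0.005],[-0.155,-0.0858,-0.38,10.6,0,0,0.005]],
])

```text
time_s: 37.95
position: [0.6247, 0.0223, 0.2018]
tcp_rot: [[0.005, -0.997, -0.083], [-0.002, -0.083, 0.997], [-1.0, -0.005, -0.002]]
force: [0.5, 0.3, -0.8]
opening: 0.159
```

>>> play_rows([
  [[0.02,0,0,0,0,0,0.005],[0.045,0,0,0,0,0,0.005],[0.06,0,0,0,0,0,0.005],[0.06,0,0,0,0,0,0.005],[0.06,0,0,0,0,0,0.005]],
])

```text
time_s: 38.45
position: [0.621, 0.0286, 0.1415]
tcp_rot: [[-0.0, -0.996, -0.089], [0.001, -0.089, 0.996], [-1.0, 0.0, 0.001]]
force: [0.1, -1.1, -0.7]
opening: 0.158
```

```bash
python3 - <<'E'
from h import *
st();c=snap('wrist','w28');st();go([*BAY['blue'],.1165],95.1)
E
```

```text
t 38.45 p [0.621, 0.0286, 0.1415] yaw 95.12 down [-0.0004, 0.0011, -1.0] F [0.1, -1.1, -0.7] op 13.7 j [-7.7, 35.5, 86.8, 0.1, 57.7, -102.8]
t 38.5 p [0.6217, 0.0285, 0.1423] yaw 95.11 down [0.0016, 0.0008, -1.0] F [0.8, 0.4, -1.6] op 13.9 j [-7.7, 35.5, 86.7, 0.1, 57.7, -102.8]
shift [0.0258, 0.0003, -0.0003] rot [0.01, 0.04, 0.1] n 1.0
```

View pics/w28.png

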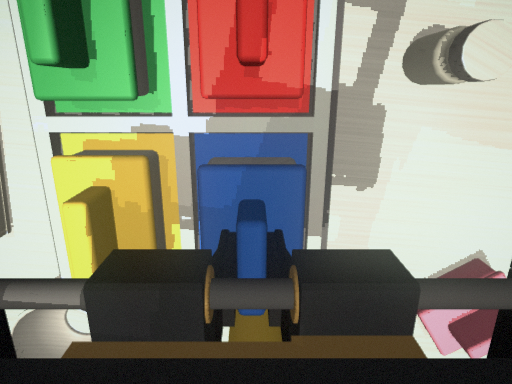

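>>> play_rows([
  [[0.012,-0.001,-0.0003,0,0,0,0.005],[0.021,-0.001,-0.0003,0,0,0,0.005],[0.026,-0.001,-0.0003,0,0,0,0.005],[0.026,-0.001,-0.0003,0,0,0,0.005],[0.026,-0.001,-0.0003,0,0,0,0.005],[0.026,-0.001,-0.0003,0,0,0,0.005]],
])

```text
time_s: 39.1
position: [0.6221, 0.0283, 0.1167]
tcp_rot: [[0.0, -0.996, -0.089], [0.001, -0.089, 0.996], [-1.0, -0.0, 0.001]]
force: [-2.2, 0.8, 5.2]
opening: 0.158
```

```bash
python3 - <<'E'
from h import *
st()
E
```

```text
t 39.1 p [0.6221, 0.0283, 0.1167] yaw 95.1 down [0.0002, 0.0013, -1.0] F [-2.2, 0.8, 5.2] op 13.8 j [-7.7, 37.5, 87.6, 0.1, 54.9, -102.9]
```

>>> play_rows([
  [[0,0,0,0,0,0,0.03],[0,0,0,0,0,0,0.045],[0,0,0,0,0,0,0.045],[-0.02,0,0,0,0,0,0.045],[-0.06,0,0,0,0,0,0.045],[-0.11,-0.01,-0.01,0,0,0,0.045],[-0.16,-0.02,-0.03,0,0,0,0.045],[-0.21,-0.02,-0.05,0,0,0,0.045],[-0.21,-0.02,-0.05,0,0,0,0.045],[-0.21,-0.02,-0.05,0,0,0,0.045]],
])

```text
time_s: 40.1
position: [0.6479, -0.0213, 0.3281]
tcp_rot: [[0.006, -0.996, -0.087], [-0.0, -0.087, 0.996], [-1.0, -0.006, -0.001]]
force: [0.0, -0.6, -1.0]
opening: 0.519
```

```bash
python3 - <<'E'
from h import *
st();c=snap('wrist','w29');np.savez('pics/w29.npz',**c)
ov(c,{k:(*BAY[k],5.1) for k in BAY},'o29',(130,0,380,260),3)
a=snap('scene','s29');b=snap('side','d29')
cv2.imwrite('pics/z29.png',cv2.resize(a['pixels'][140:280,140:320,::-1],None,fx=4,fy=4,interpolation=cv2.INTER_CUBIC))
p=GR@np.array([-.035,-.04])+Gt; go([*p,.20],84.16)
E
```

```text
t 40.1 p [0.6479, -0.0213, 0.3281] yaw 95.01 down [0.0062, -0.0002, -1.0] F [0.0, -0.6, -1.0] op 45.2 j [-11.8, 26.7, 71.1, 0.1, 81.9, -106.8]
shift [0.1235, 0.2859, -0.2707] rot [10.95, 0.13, -0.23] n 9.0
```

View pics/o29.png

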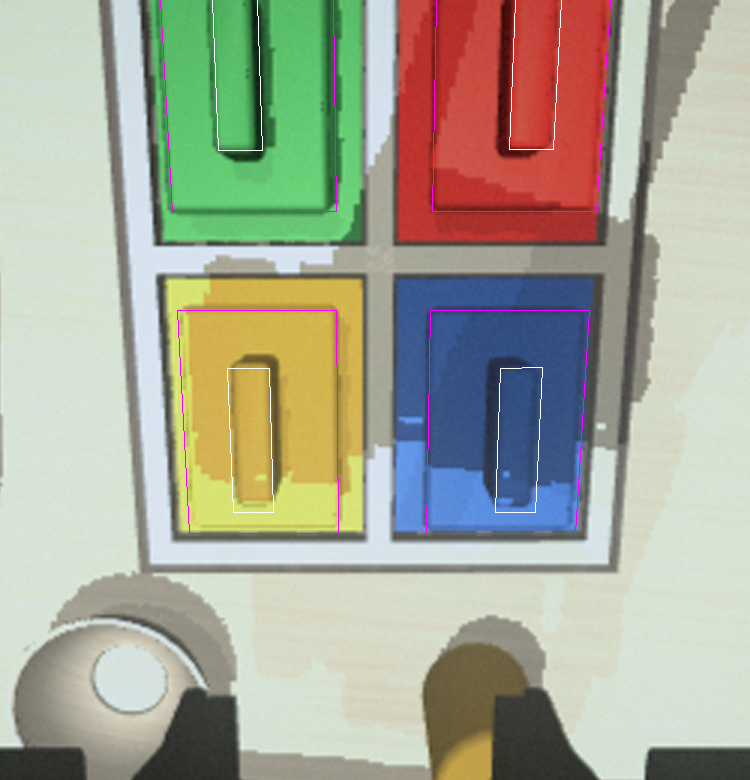

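View pics/z29.png

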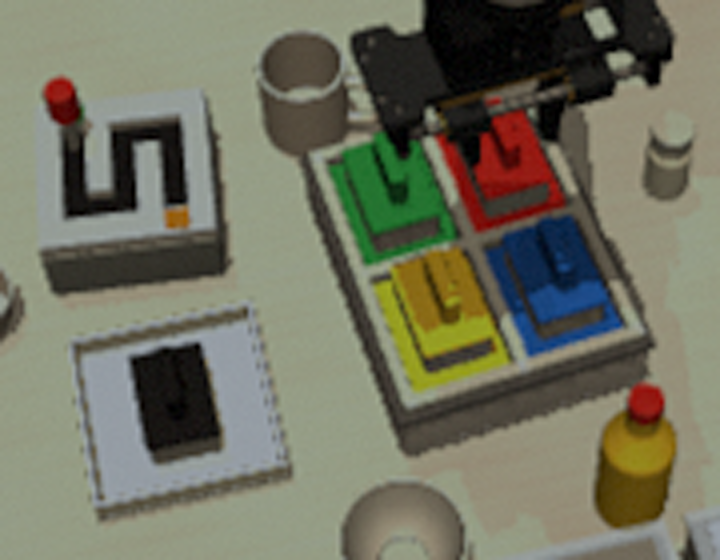

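View pics/w29.png

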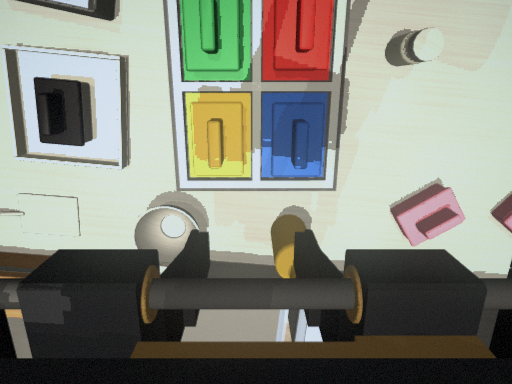

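>>> play_rows([
  [[0.02,0.2859,-0.2707,10.9,0,0,0.055],[0.02,0.2859,-0.2707,10.9,0,0,0.055],[0.02,0.2859,-0.2707,10.9,0,0,0.055],[0.02,0.2859,-0.2707,10.9,0,0,0.055],[0.02,0.2859,-0.2707,10.9,0,0,0.055],[0.02,0.2859,-0.2707,10.9,0,0,0.055],[0.02,0.2859,-0.2707,10.9,0,0,0.055],[0.02,0.2859,-0.2707,10.9,0,0,0.055],[0.05,0.2859,-0.2707,10.9,0,0,0.055],[0.1,0.2859,-0.2707,10.9,0,0,0.055],[0.14,0.2859,-0.2707,10.9,0,0,0.055],[0.14,0.2859,-0.2707,10.9,0,0,0.055]],
])

```text
time_s: 41.45
position: [0.3823, -0.31, 0.179]
tcp_rot: [[-0.01, -0.995, 0.101], [0.015, 0.101, 0.995], [-1.0, 0.011, 0.014]]
force: [-0.5, 0.9, 0.3]
opening: 0.631
```

>>> play_rows([
  [[0,0,0,0,0,0,0.055],[0,0,0,0,0,0,0.055]],
])

```text
time_s: 41.65
position: [0.3871, -0.3158, 0.1865]
tcp_rot: [[0.003, -0.995, 0.1], [-0.001, 0.1, 0.995], [-1.0, -0.003, -0.001]]
force: [0.3, 0.0, 0.5]
opening: 0.633
```

```bash
python3 - <<'E'
from h import *
s=st();c=snap('wrist','w30'); gl(s)
p=GR@np.array([-.035,-.04])+Gt; go([*p,.107],84.16)
E
```

```text
t 41.65 p [0.3871, -0.3158, 0.1865] yaw 84.24 down [0.0026, -0.0012, -1.0] F [0.3, 0.0, 0.5] op 55.1 j [-52.1, 23.5, 102.2, 0.1, 54.1, -136.4]
gate frame [-0.0318 -0.0412]
shift [0.08, 0.0037, 0.0015] rot [0.07, -0.1, 0.2] n 2.0
```

View pics/w30.png

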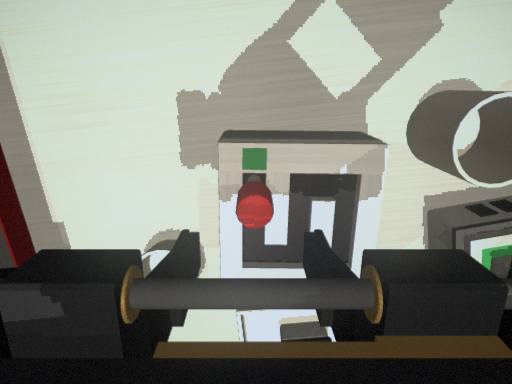

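>>> play_rows([
  [[0.02,0.003,0.0015,0,0,0,0.055],[0.045,0.003,0.0015,0,0,0,0.055],[0.065,0.003,0.0015,0,0,0,0.055],[0.08,0.003,0.0015,0,0,0,0.055],[0.08,0.003,0.0015,0,0,0,0.055],[0.08,0.003,0.0015,0,0,0,0.04],[0.08,0.003,0.0015,0,0,0,0.02],[0.08,0.003,0.0015,0,0,0,0.02],[0.08,0.003,0.0015,0,0,0,0.02],[0.08,0.003,0.0015,0,0,0,0.02],[0.08,0.003,0.0015,0,0,0,0.02]],
])

```text
time_s: 42.8
position: [0.3835, -0.3135, 0.1057]
tcp_rot: [[0.002, -0.995, 0.101], [0.0, 0.101, 0.995], [-1.0, -0.002, 0.0]]
force: [-0.2, 0.1, 4.7]
opening: 0.292
```

```bash
python3 - <<'E'
from h import *
s=st();gl(s)
for l in [(.035,-.04),(.035,0),(-.035,0),(-.035,.04),(.035,.04)]:
    p=GR@np.array(l)+Gt; go([*p,.107],84.16,s)
E
```

```text
t 42.8 p [0.3835, -0.3135, 0.1057] yaw 84.19 down [0.0016, 0.0002, -1.0] F [-0.2, 0.1, 4.7] op 25.4 j [-52.3, 31.1, 106.7, 0.1, 42.2, -136.5]
gate frame [-0.0355 -0.0393]
shift [-0.0011, -0.0705, -0.0008] rot [0.03, 0.02, 0.09] n 2.0
shift [-0.0011, -0.0705, 0.0392] rot [0.03, 0.02, 0.09] n 2.0
shift [-0.0012, -0.0005, 0.0393] rot [0.03, 0.02, 0.09] n 1.0
shift [-0.0012, -0.0005, 0.0793] rot [0.03, 0.02, 0.09] n 2.0
shift [-0.0011, -0.0705, 0.0792] rot [0.03, 0.02, 0.09] n 3.0
```

>>> play_rows([
  [[0,-0.01,0,0,0,0,0.02],[0,-0.022,0,0,0,0,0.02],[0,-0.034,0,0,0,0,0.02],[0,-0.046,0,0,0,0,0.02],[0,-0.058,0,0,0,0,0.02],[0,-0.07,0,0,0,0,0.02],[0,-0.07,0,0,0,0,0.02],[0,-0.07,0.01,0,0,0,0.02],[0,-0.07,0.02,0,0,0,0.02],[0,-0.07,0.03,0,0,0,0.02],[0,-0.07,0.039,0,0,0,0.02],[0,-0.07,0.039,0,0,0,0.02]],
])

```text
time_s: 44.0
position: [0.4578, -0.2803, 0.1056]
tcp_rot: [[0.002, -0.995, 0.101], [0.001, 0.101, 0.995], [-1.0, -0.002, 0.002]]
force: [-0.0, 0.5, 6.0]
opening: 0.289
```

```bash
python3 - <<'E'
from h import *
s=st();gl(s)
for l in [(.035,0),(-.035,0),(-.035,.04),(.035,.04)]:
    p=GR@np.array(l)+Gt; go([*p,.107],84.16,s)
E
```

```text
t 44.0 p [0.4578, -0.2803, 0.1056] yaw 84.21 down [0.0023, 0.0015, -1.0] F [-0.0, 0.5, 6.0] op 25.1 j [-43.5, 33.3, 100.8, 0.2, 45.9, -127.8]
gate frame [0.035  0.0014]
shift [-0.0014, -0.0, -0.0014] rot [0.05, 0.1, 0.12] n 1.0
shift [-0.0015, 0.07, -0.0013] rot [0.05, 0.1, 0.12] n 2.0
shift [-0.0015, 0.0699, 0.0387] rot [0.05, 0.1, 0.12] n 2.0
shift [-0.0013, -0.0001, 0.0386] rot [0.05, 0.1, 0.12] n 1.0
```

>>> play_rows([
  [[0,0.01,-0.0013,0,0,0,0.02],[0,0.022,-0.0013,0,0,0,0.02],[0,0.034,-0.0013,0,0,0,0.02],[0,0.046,-0.0013,0,0,0,0.02],[0,0.058,-0.0013,0,0,0,0.02],[0,0.07,-0.0013,0,0,0,0.02],[0,0.07,-0.0013,0,0,0,0.02],[0,0.07,0.008,0,0,0,0.02],[0,0.07,0.018,0,0,0,0.02],[0,0.07,0.028,0,0,0,0.02],[0,0.07,0.0385,0,0,0,0.02],[0,0.07,0.0385,0,0,0,0.02]],
])

```text
time_s: 45.2
position: [0.3921, -0.2353, 0.1057]
tcp_rot: [[0.003, -0.995, 0.101], [0.0, 0.101, 0.995], [-1.0, -0.003, 0.001]]
force: [2.3, 0.9, 5.4]
opening: 0.289
```

```bash
python3 - <<'E'
from h import *
s=st();gl(s)
for l in [(-.035,.04),(.035,.04)]:
    p=GR@np.array(l)+Gt; go([*p,.107],84.16,s)
E
```

```text
t 45.2 p [0.3921, -0.2353, 0.1057] yaw 84.2 down [0.0029, 0.0005, -1.0] F [2.3, 0.9, 5.4] op 25.1 j [-45.1, 29.1, 112.0, 0.2, 38.7, -129.5]
gate frame [-0.035   0.0394]
shift [-0.0013, 0.0, 0.0006] rot [0.04, 0.04, 0.16] n 1.0
shift [-0.0011, -0.07, 0.0005] rot [0.04, 0.04, 0.16] n 2.0
```

>>> play_rows([
  [[0,-0.01,0.0005,0,0,0,0.02],[0,-0.022,0.0005,0,0,0,0.02],[0,-0.034,0.0005,0,0,0,0.02],[0,-0.046,0.0005,0,0,0,0.02],[0,-0.058,0.0005,0,0,0,0.02],[0,-0.068,0.0005,0,0,0,0.02],[0,-0.0708,0.0005,0,0,0,0.02],[0,-0.0708,0.0005,0,0,0,0.02],[0,-0.0708,0.0005,0,0,0,0.02]],
])

```text
time_s: 46.1
position: [0.4621, -0.2426, 0.1056]
tcp_rot: [[0.002, -0.995, 0.101], [0.001, 0.101, 0.995], [-1.0, -0.002, 0.001]]
force: [1.0, -0.2, 4.9]
opening: 0.285
```

```bash
python3 - <<'E'
from h import *
s=st();gl(s)
E
```

```text
t 46.1 p [0.4621, -0.2426, 0.1056] yaw 84.2 down [0.0016, 0.0007, -1.0] F [1.0, -0.2, 4.9] op 24.8 j [-40.0, 32.5, 102.9, 0.1, 44.5, -124.3]
gate frame [0.0354 0.0393]
```

Release, rise, back away to view both gate and plate.

>>> play_rows([
  [[0,0.0,0,0,0,0,0.055],[0,0.0,0,0,0,0,0.055],[0,0.0,0,0,0,0,0.055],[-0.02,0.0,0,0,0,0,0.055],[-0.06,0,0,0,0,0,0.055],[-0.11,0,0,0,0,0,0.055],[-0.16,-0.05,0.03,0,0,0,0.055],[-0.21,-0.1,0.06,0,0,0,0.055],[-0.26,-0.12,0.1,0,0,0,0.055],[-0.26,-0.12,0.1,0,0,0,0.055],[-0.26,-0.12,0.1,0,0,0,0.055],[-0.26,-0.12,0.1,0,0,0,0.055]],
])

```text
time_s: 47.3
position: [0.5929, -0.1545, 0.3676]
tcp_rot: [[0.005, -0.995, 0.098], [-0.001, 0.098, 0.995], [-1.0, -0.005, -0.0]]
force: [0.7, -0.5, 0.6]
opening: 0.634
```

```bash
python3 - <<'E'
from h import *
s=st();c=snap('wrist','w31');np.savez('pics/w31.npz',**c)
ov(c,{k:(*BAY[k],5.1) for k in BAY},'o31',(120,0,512,260),2)
q=trace('wrist','lever_head')
print([(x['p'],x['at'],np.round(atz(c,x['at'],.13),4)) for x in q], 'heat expected',GR@np.array([.035,.04])+Gt)
a=snap('scene','s31')
cv2.imwrite('pics/z31.png',cv2.resize(a['pixels'][120:300,110:410,::-1],None,fx=2.6,fy=2.6,interpolation=cv2.INTER_CUBIC))
E
```

```text
t 47.3 p [0.5929, -0.1545, 0.3676] yaw 84.36 down [0.0053, -0.0007, -1.0] F [0.7, -0.5, 0.6] op 55.1 j [-25.1, 22.0, 72.8, 0.1, 84.9, -109.5]
[(0.88, [161.8, 47.1], array([ 0.4618, -0.2406,  0.13  ]))] heat expected [ 0.46174838 -0.24182888]
```

View pics/o31.png

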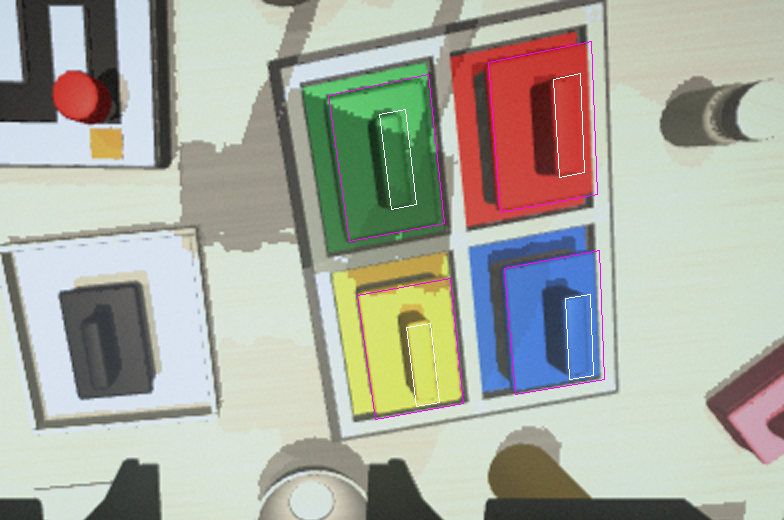

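View pics/z31.png

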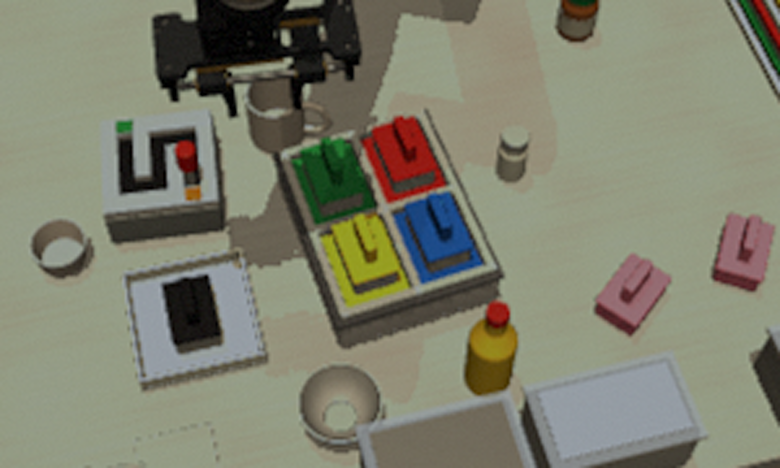

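```bash
python3 -c "
from h import *
print(hand_in()); s=st()"
```

```text
the job is handed in; nothing more can be done
None
the job is handed in; nothing more can be done
```

The job is done and handed in, about 47 s into the 210 s limit. I guided the lever to load, stood the spent tin in the tray, set all four coloured tins in their own bays, then guided the lever through the gate to heat. hand_in() reports no verdict, so I can only report my own checks.

**Last checks, with the gripper clear:**
- **Lever:** the camera put the head at (0.4618, -0.2406), against my estimate of (0.4617, -0.2418) for the heat slot.
- **Coloured tins:** all four looked flat and square, with their outlines within about 3 mm of the bay centres. Green showed about 2.5 mm off in one view and almost none in another.
- **Spent tin:** it stands level near the tray's centre.
- **Bystanders and pink tins:** nothing looked moved, though I judged this by eye and did not measure it.

**What disagreed:**
- **Bay dots:** the dots on the bay floors sit up to about 3 mm from the panel centres, so I centred the tins on panel edges instead.
- **Green tin:** it had been knocked aside before I picked it up, so I measured it again first.
- **Red tin:** my first approach over its bay stopped about 7 mm short, and I corrected it before setting the tin down.

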